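# Load a board into the bench tester and clamp it shut

## Task

Lay the board with the finned heatsink flat in the tester's nest, without dropping it in, with its white plug socket at the hinge end. Then lower the clear lid gently onto it, without letting it fall, and push the toggle clamp's lever all the way down so that the lid is locked fully closed. Leave the other things on the desk where they are.

Things in the scene. Friction and masses are not known exactly. Their poses are not given: they have to be found in the camera images.
- tester: Bench tester, fixed: grey enclosure 265 x 200 x 55 mm high. Origin on the desk; x from the clamp end to the lid's hinge end, which lies to the robot's left; z up. In mm here: enclosure x -135..130, y +-100; nest centre x 20; hinge brackets x 102..124, y 80..94 both sides, z to 95; clamp riser and side plates x -134..-82, y +-22, z to 110; closed lid x -51..110, y +-79, top z 89.
- nest (a point): Centre of the nest, on the upper face of the grey sprung plate that carries the board: 65 mm above the desk unloaded; sinks up to 4 mm (8 N to start, 22 N fully down). Axes as the tester's. Eight steel posts, 8 mm thick, round heads 10 mm above the plate, guide the board's edges with 1.5 mm play: at x +-28, y +-40.5 and x +-50.5, y +-22 mm.
- nest_plug (a point): Point on the nest plate's upper face, 39.5 mm from the nest's centre toward the hinge; the board's plug socket must stand over it. A steel strip on the plate marks this end.
- board: Board to test, loose, about 110 g: green, 90 x 70 x 3 mm; finned aluminium heatsink at its centre (30 along x, 26 along y, top 33 mm above the underside; grip it there), white plug socket at the +x short edge (24 mm wide, top at 14 mm), two black capacitors at the -x edge (top at 14 mm). Origin: centre of underside; x toward the socket, z up. Starts flat on the desk, left or right of the tester.
- board_plug (a point): Point on the board's underside below the middle of the white plug socket, 39.5 mm from the board's centre along its x.
- lid (a joint): Angle of the clear lid: 0 closed (level), grows as it opens, to 1.6. Starts 1.35 to 1.55. Friction holds it only when steep (above about 0.9 rad); let go lower, it falls. Four white rods under it press the board, a window clears the heatsink: loaded, it meets the board at about 0.06 and rests there or lower; pressing it fully shut (about 10 N at the handle) is the clamp's work. Weighs 420 g.
- lid_hinge (a point): Middle of the lid's hinge line, which runs along the tester's y, 85 mm above the desk.
- lid_handle (a point): Middle of the lid's pull handle: dark round bar, 10 mm thick, 100 mm long along the tester's y, on two slanted feet on the lid's outer face (47 mm free under the bar). It lies 135 mm from the hinge line along the lid and 56 mm outward from it. The lid is 161 mm from hinge to front edge, 8 mm thick. Lid down, the raised clamp bar's foot (16 mm thick) stands 45 mm in front of the bar's middle.
- clamp (a joint): Angle of the toggle clamp's lever: 0 raised (open; it stands 1.2 rad above level), grows as it is pushed down, 1.2 level (clamped, end stop). Starts at 0; stays where left. A linkage swings the hold-down bar from upright to level (lever 0.6, 0.8, 1.0: bar still 0.54, 0.23, 0.04 above level), its rubber foot pressing the lid's front edge; takes a few newton and locks past dead centre at 1.15.
- clamp_pivot (a point): The lever's pivot, on the tester's middle line, 94 mm above the desk. The lever points from here away from the hinge when level. The hold-down bar has its own pivot 29 mm nearer the hinge, 105 mm above the desk, and is 58 mm long.
- relay_board: Bystander: a green board 110 x 55 mm with three black relays and a long grey terminal strip, no heatsink, 18 mm high. Origin centre of underside.
- mouse: Bystander: a black computer mouse, 100 x 58 x 33 mm. Origin centre of underside.
- screw_bowl: Bystander: a small steel bowl, 84 mm wide, 28 mm high. Origin centre of underside.
- screwdriver: Bystander: a grey-handled screwdriver, 170 mm long, lying on the desk along its x. Origin below its middle.
- clamp_grip (a point): Middle of the lever's black grip, on its axis 55 mm from the pivot: a round bar 16 mm thick, from 28 to 84 mm from the pivot.
Mind the look-alikes: they are no part of the job. What is shaped like the board but red is not meant.

How it is judged:
By the outcome, as a careful person would: the job done as asked, in the order asked, and still so for the second after the job is handed in, with the robot touching nothing.
It also fails if it takes over 72 s, if anything falls off the work surface, if the arm or the gripper's body presses on something with over 40 N, if the wrist force passes 120 N, or if a joint passes its speed limit or range.

## Robot

A 6-joint arm with a two-finger parallel gripper is mounted at the origin on the work surface. World frame = base frame: x ahead of the robot, y to its left, z up, the work surface at z = 0. Lengths are in m, angles in degrees, forces in N, time in s.
With the tool pointing down it reaches from about 0.375 to 0.9 m from the base axis. Payload 3.1 kg.
Tool frame: the origin (TCP) lies midway between the tips of the shut fingers; the grasp point (between the pads) lies bot.pinch_z behind it (bot.pinch_z is the distance from the TCP to the grasp point, in m); z points along the fingers, y is the direction in which the jaws open and shut (so a half turn about z gives the same grasp; the last joint's range is limited). The gripper opens to 87 mm and grips with 3 to 60 N. Pads are 19 mm wide; open, the fingers measure 117 mm over their backs; the gripper's body (75 mm by 190 mm) begins 51 mm behind the grasp point.
Start: joints at [54.345, 30.224, 82.088, -0, 67.689, -10.227], TCP at [0.268, 0.564, 0.202] pointing down, gripper open.
Joint ranges: [-176.69, 176.69], [-43.24, 126.21], [12.49, 139.97], [-82, 262], [0, 151.66], [-163.58, 163.58]. Speed limits (degrees/s): [159.86, 159.86, 180, 180, 180, 180].

## Interface

Orientations are given as a 3x3 rotation matrix whose columns are the frame's x, y, z axes.
In Python, from rig import bot gives the robot as it stands.
- The arm moves only by the tool apply_moves, never from a script. Its argument "motion" is text: rows parted by semicolons, each of 7 numbers parted by spaces: the shift along the tool's x, y, z in m, then the turn, a rotation vector about the tool's x, y, z in degrees, then the finger opening in m, from 0 to 0.087. A call has exactly 8 rows; each row is the pose to reach, as a shift and turn from the pose commanded when the call began, along the tool's axes at that moment; what a row does not reach only later rows make up. A row lasts 1/8 s, in which the tool goes at most 62.5 mm and 10.7 degrees, less where a joint would pass 70% of its speed; a pose out of reach is approached as far as the arm can. A call with a gripper value outside its range is refused whole. The fingers move at their own pace and stop on an object; the grip force is fixed at half the most. Time passes only in rows, so rows that repeat a pose let the fingers close, or fill a call up. It gives the time, the measured TCP pose, the force and the opening at its end, in the units of the state.
- bot.read_state(): the state, without advancing time (a new reading comes with each control period).
- bot.capture(name): name is "scene" or "top"; returns the picture (420x560x3 uint8, red, green, blue); there is no depth.
- bot.get_calibration(name): a dict with "fx", "fy", "cx", "cy" (pixels), "D" ([k1, k2, p1, p2, k3] as OpenCV has them; the pictures are not rectified), "rvec" (rotation vector, rad) and "tvec" (3), from world to camera coordinates, as OpenCV has them. Camera axes: x right, y down, z forward; pixel columns grow to the right and rows downward; lengths in m; the calibration is good to about 2 mm. A picture is of the moment at which its call begins. get_calibration takes no time and is no camera call.
- bot.hand_in(): hands the job in, once; it reports no verdict.
Trained networks look in the newest picture that a camera, given by its name, has taken for a name from the list of things; names that differ only in an ending like _2 or _b are one class to them, and where a whole thing is asked for, a point or a joint stands for the part that bears it (a point fixed in the world has none). Each returns a list of dicts, best first, with "p" (0 to 1); they miss things now and then, are a little off and sometimes report something else, mostly with a low value. They report only what shows in the picture. A call takes as long as a camera call. They do not tell look-alikes from the thing itself.
- bot.find_in(name, camera): "point" ([x, y, z] in m, in world coordinates, good to about 4 mm: the middle of the surface that is visible of it).
The state is a dict: "time_s": time; "joint_positions": joint angles; "qvel": joint speeds; "tau": joint torques, N m; "position": TCP position; "tcp_rot": TCP orientation; "force": force on the tool from outside, world axes, zero at the start; "moment": the same for the moment, N m; "opening": opening from 0.0 (shut) to 1.0 (fully open).
Only numpy, scipy, OpenCV 4.12 (cv2) and the standard library are available. Lean on these libraries where they do the work, as an engineer would, in place of code of your own. Each camera call takes 0.05 s, during which the arm holds its last target.

## Working session

There is one attempt and no reset: what is moved stays moved. The work goes in short steps, Python scripts to look and compute and a tool call to move; the robot and the scene stay as the last step left them, time stands still between calls to the robot, and variables do not carry over. Pictures are saved under pics/ and viewed, and the job is handed in when it is done.

Besides the shell and the picture viewer there is one more tool, called as name(argument=value, ...) on one line, values as JSON. apply_moves: Moves the arm, as the interface text tells. Its arguments: {"type":"object","properties":{"motion":{"type":"string"}},"required":["motion"]}

```bash
ls -la; mkdir -p pics; python3 - <<'E'
from rig import bot
import cv2
for n in ("scene","top"):
    im=bot.capture(n); cv2.imwrite(f"pics/{n}0.png",cv2.cvtColor(im,cv2.COLOR_RGB2BGR))
    c=bot.get_calibration(n); print(n,c)
print(bot.pinch_z, bot.read_state())
E
```

```text
total 12
drwxr-xr-x  3 agent agent 4096 Dec  7 16:03 .
drwxr-xr-x 23 root  root  4096 Dec  7 16:03 ..
drwxr-xr-x  2 agent agent 4096 Dec  7 16:03 pics
scene {'fx': 520.2336424802471, 'fy': 520.2336424802471, 'cx': 277.9089165573438, 'cy': 204.988639993126, 'D': array([-0.08534198,  0.        ,  0.        ,  0.        ,  0.        ]), 'rvec': array([ 2.09713717,  0.52134936, -0.30310121]), 'tvec': array([-0.50325104, -0.05358585,  2.07882628])}
top {'fx': 470.4910831815463, 'fy': 470.4910831815463, 'cx': 280.93264127516255, 'cy': 201.2361901930074, 'D': array([-0.029162,  0.      ,  0.      ,  0.      ,  0.      ]), 'rvec': array([ 2.20479443, -2.2176167 ,  0.06131849]), 'tvec': array([-0.0047028 ,  0.54721161,  1.36686609])}
0.0187 {'time_s': 0.1, 'joint_positions': array([ 5.43467633e+01,  3.02743838e+01,  8.21495973e+01, -3.50790638e-05,
        6.76913447e+01, -1.02284392e+01]), 'qvel': array([-0.02489112, -0.00167906, -0.14145913,  0.01435056, -0.07976798,
       -0.04447629]), 'tau': array([-2.64106866e-04, -4.40984201e+01, -1.77150875e+01,  6.34846534e-02,
        5.33904636e-02, -7.05030675e-05]), 'position': array([0.2678896 , 0.56388462, 0.2010585 ]), 'tcp_rot': array([[-9.03149457e-01,  4.29324683e-01, -1.17276495e-03],
       [ 4.29326137e-01,  9.03148046e-01, -1.63586102e-03],
       [ 3.56864859e-04, -1.98092564e-03, -9.99997974e-01]]), 'force': array([0.40800642, 0.11070983, 0.2302356 ]), 'moment': array([-0.01156565,  0.02375206,  0.00441378]), 'opening': 1.000967405277217}
```

View pics/scene0.png

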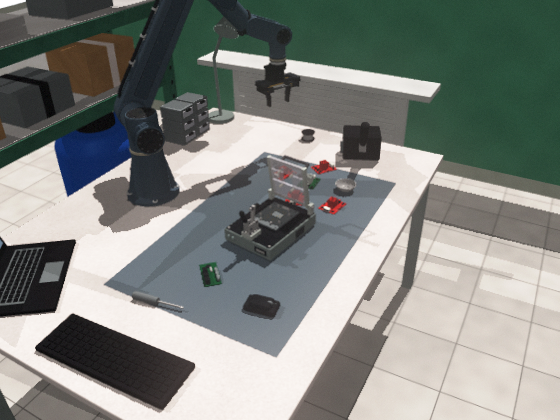

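View pics/top0.png

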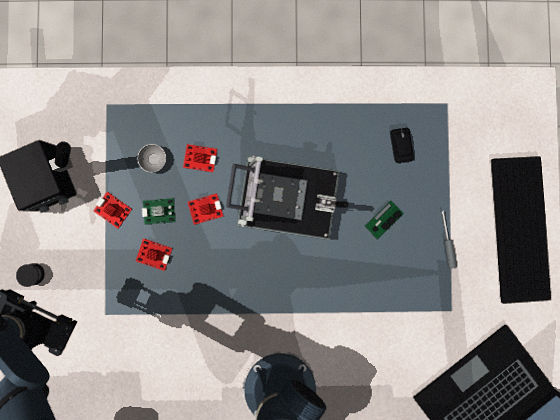

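```bash
python3 - <<'E'
from rig import bot
for n in ["board","board_plug","tester","nest","nest_plug","lid_hinge","lid_handle","clamp_pivot","clamp_grip","relay_board"]:
  for c in ("top","scene"):
    try: r=bot.find_in(n,c)
    except Exception as e: r=[];print(n,e)
    print(n,c,[(round(d['p'],2),[round(float(v),4) for v in d['point']]) for d in r])
E
```

```text
board top [(0.95, [0.5208, 0.3473, 0.0023]), (0.92, [0.3954, 0.3619, -0.0035]), (0.77, [0.6767, 0.226, 0.0051]), (0.65, [0.5288, 0.4842, 0.0031]), (0.62, [0.5266, 0.2122, 0.0056])]
board scene [(0.76, [0.6805, 0.2187, 0.0052]), (0.58, [0.534, 0.478, 0.004]), (0.57, [0.5359, 0.3453, 0.0034])]
board_plug top [(0.86, [0.6714, 0.2298, 0.0011]), (0.83, [0.5254, 0.35, -0.0003]), (0.81, [0.526, 0.2167, 0.0048]), (0.7, [0.3966, 0.3614, 0.0049])]
board_plug scene [(0.78, [0.5294, 0.4738, 0.0038]), (0.7, [0.533, 0.3517, 0.0035]), (0.64, [0.5776, -0.0007, 0.0662])]
tester top [(0.73, [0.5557, -0.0192, 0.0534])]
tester scene [(0.86, [0.5777, -0.002, 0.0671])]
nest top [(0.57, [0.5607, -0.0064, 0.0629]), (0.27, [0.5525, -0.0232, 0.0547])]
nest scene [(0.77, [0.5603, -0.0088, 0.0662])]
nest_plug top [(0.85, [0.5561, -0.0104, 0.0668])]
nest_plug scene [(0.96, [0.5648, -0.0126, 0.0657])]
lid_hinge top [(0.93, [0.5513, -0.0224, 0.053])]
lid_hinge scene [(0.61, [0.5419, -0.1662, 0.1434]), (0.55, [0.5777, -0.0058, 0.0636])]
lid_handle top [(0.72, [0.5746, 0.0749, 0.2262]), (0.47, [0.5515, -0.0228, 0.0531])]
lid_handle scene [(0.63, [0.5802, 0.0657, 0.172])]
clamp_pivot top [(0.56, [0.5527, -0.0204, 0.0564])]
clamp_pivot scene [(0.6, [0.5734, -0.0055, 0.064])]
clamp_grip top []
clamp_grip scene [(0.65, [0.538, -0.1636, 0.1436])]
relay_board top [(0.61, [0.49, -0.3083, -0.0015])]
relay_board scene [(0.6, [0.4995, -0.3184, 0.0034])]
```

Candidates for the board in the top picture: green at (159,210), red at (112,210), (201,157), (206,209) and (154,254), and the relay board at (384,219). Green (159,210) fits the description, so I'll check it in a crop.

```bash
python3 - <<'E'
import cv2,numpy as np
im=cv2.imread("pics/top0.png")
a=cv2.resize(im[185:235,125:225],None,fx=8,fy=8,interpolation=cv2.INTER_CUBIC)
cv2.imwrite("pics/c_board.png",a)
b=cv2.resize(im[145:250,225:365],None,fx=5.7,fy=5.7,interpolation=cv2.INTER_CUBIC)
cv2.imwrite("pics/c_tester.png",b)
im=cv2.imread("pics/scene0.png")
b=cv2.resize(im[145:265,215:355],None,fx=5,fy=5,interpolation=cv2.INTER_CUBIC)
cv2.imwrite("pics/c_tester_s.png",b)
E
```

```text
(no output)
```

View pics/c_board.png

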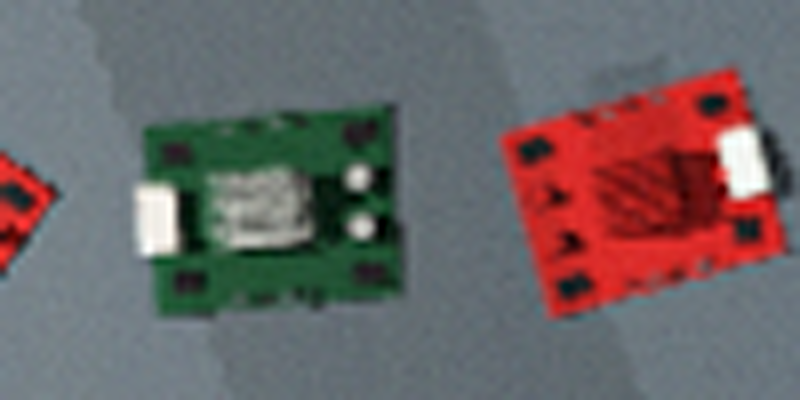

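View pics/c_tester.png

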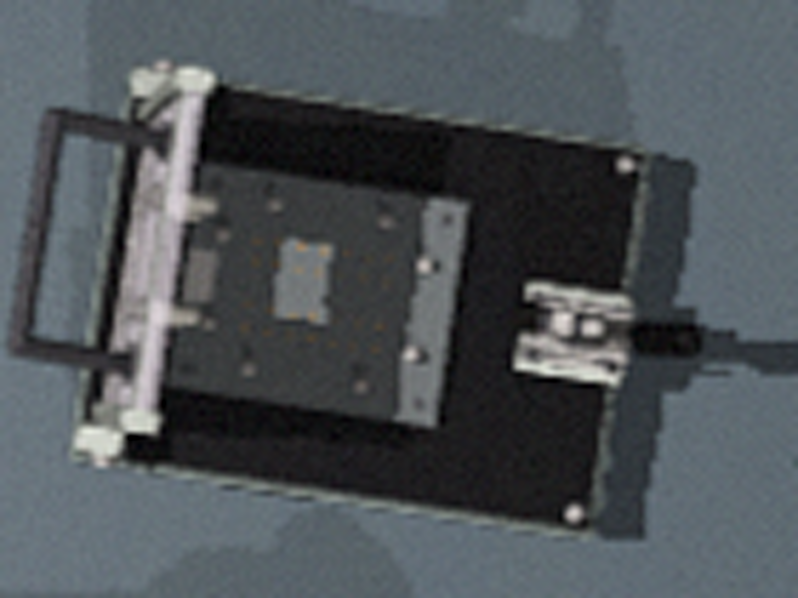

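View pics/c_tester_s.png

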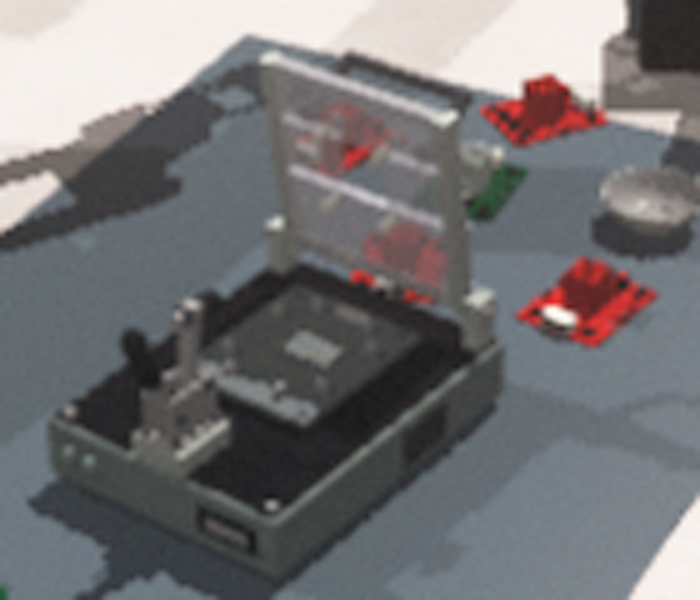

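The green board at (159,210) has a white socket on its left, toward the hinge, two capacitors on its right and the finned heatsink, so it's the right one. All eight post heads show in the top view, and I'll use them for the nest pose.

```bash
cat > h.py <<'E'
import numpy as np,cv2
from rig import bot
C={n:bot.get_calibration(n) for n in ("top","scene")}
def K(c): return np.array([[c['fx'],0,c['cx']],[0,c['fy'],c['cy']],[0,0,1.]])
def proj(P,n):
    c=C[n]; return cv2.projectPoints(np.asarray(P,float).reshape(-1,1,3),c['rvec'],c['tvec'],K(c),c['D'])[0].reshape(-1,2)
def back(uv,z,n):
    c=C[n]; u=cv2.undistortPoints(np.asarray(uv,float).reshape(-1,1,2),K(c),c['D']).reshape(-1,2)
    R=cv2.Rodrigues(c['rvec'])[0]; o=-R.T@c['tvec']; d=np.c_[u,np.ones(len(u))]@R
    z=np.broadcast_to(z,len(u)); return o+d*((z-o[2])/d[:,2])[:,None]
def rigid2(A,B):
    # B = R A + t
    ca,cb=A.mean(0),B.mean(0);H=(A-ca).T@(B-cb)
    th=np.arctan2(H[0,1]-H[1,0],H[0,0]+H[1,1]);R=np.array([[np.cos(th),-np.sin(th)],[np.sin(th),np.cos(th)]])
    return th,R,cb-R@ca,B-(A@R.T+cb-R@ca)
E
python3 - <<'E'
from h import *
posts=np.array([(-28,40.5),(28,40.5),(-28,-40.5),(28,-40.5),(50.5,22),(50.5,-22),(-50.5,22),(-50.5,-22)])/1000
crop=np.array([(361,385),(248,368),(387,220),(275,203),(205,325),(223,235),(412,355),(425,265)],float)
# tester x toward hinge=image left(+y world); tester y = z cross x : x=+Y -> y=-X (image down?)
uv=crop/5.7-0.5+0.5/5.7+np.array([225,145])
B=back(uv,0.075,"top")[:,:2]
for s in (1,-1):
    th,R,t,res=rigid2(posts*[1,s],B); print(s,np.degrees(th),t,np.round(res*1000,1).tolist())
E
```

```text
1 80.93385497072836 [ 0.55870439 -0.00477485] [[-0.1, 0.0], [-0.2, -0.1], [0.8, -0.5], [0.6, -0.9], [-0.9, 1.6], [-0.3, -0.5], [-0.2, 0.1], [0.4, 0.3]]
-1 82.91024028140559 [ 0.55870439 -0.00477485] [[-81.2, 11.6], [-79.5, 11.2], [80.0, -11.7], [81.7, -12.4], [-42.7, 7.5], [45.0, -6.9], [-45.5, 6.5], [42.2, -5.6]]
```

```bash
python3 - <<'E'
import cv2,numpy as np
im=cv2.imread("pics/top0.png")
a=im[175:225,252:305].astype(float)
a=np.clip(a*2.2,0,255).astype(np.uint8)
cv2.imwrite("pics/c_nest.png",cv2.resize(a,None,fx=12,fy=12,interpolation=cv2.INTER_CUBIC))
E
```

```text
(no output)
```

View pics/c_nest.png

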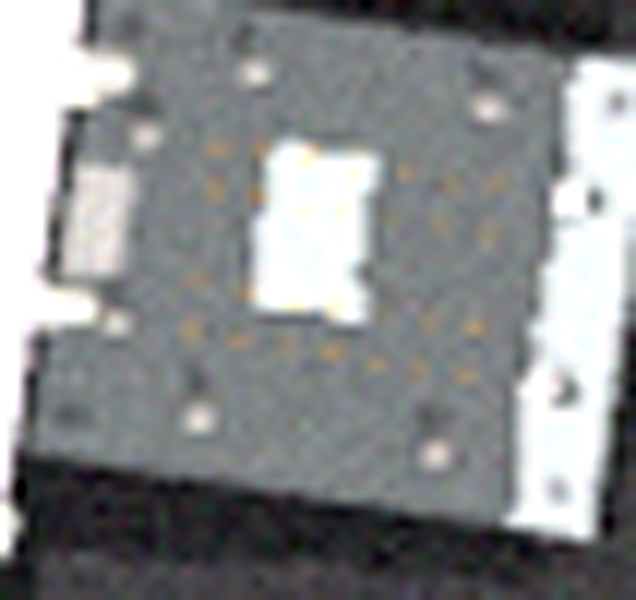

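```bash
cat > fit.py <<'E'
from h import *
posts=np.array([(-28,40.5),(28,40.5),(-28,-40.5),(28,-40.5),(50.5,22),(50.5,-22),(-50.5,22),(-50.5,-22)])/1000
E
python3 - <<'E'
from fit import *
crop=np.array([(435,455),(199,419),(488,107),(256,72),(117,320),(147,135),(558,385),(573,193)],float)
uv=crop/12-0.5+0.5/12+np.array([252,175])
B=back(uv,0.075,"top")[:,:2]
k=slice(0,6)
th,R,t,res=rigid2(posts[k],B[k]); print(np.degrees(th),t,np.round(res*1000,1).tolist())
R3=np.eye(3);R3[:2,:2]=R
def nestP(p): return np.r_[R@np.array(p[:2])+t,p[2]]
for nm,p in dict(plug=(.0395,0,.065),hinge=(.110-.02,0,.085),clpiv=(-.093,0,.094)).items(): print(nm,nestP(p))
# board
q=np.array([(147,126),(396,103),(404,293),(158,317)],float)/8-0.5+0.5/8+np.array([125,185])
Bq=back(q,.003,"top")[:,:2]
bm=np.array([(45,-35),(-45,-35),(-45,35),(45,35)])/1000
tb,Rb,tt,r=rigid2(bm,Bq); print("board",np.degrees(tb),tt,np.round(r*1000,1).tolist())
im=cv2.imread("pics/top0.png"); ims=cv2.imread("pics/scene0.png")
S=8
def T(p): return np.r_[R@(np.array(p[:2])-[.02,0])+t,p[2]]
encl=[(-.135,-.1,.055),(.13,-.1,.055),(.13,.1,.055),(-.135,.1,.055)]
def draw(n,img,box,fn):
    x0,y0,x1,y1=box;S=min(800/(x1-x0),600/(y1-y0))
    a=cv2.resize(np.clip(img[y0:y1,x0:x1]*1.5,0,255).astype(np.uint8),None,fx=S,fy=S,interpolation=cv2.INTER_CUBIC)
    f=lambda P:((proj(P,n)+.5-[x0,y0])*S).astype(int)
    cv2.polylines(a,[f([T(p) for p in encl])],True,(0,255,255),1)
    for p in posts: cv2.circle(a,tuple(map(int,f(nestP((*p,.075)))[0])),4,(0,0,255),1)
    cv2.polylines(a,[f([np.r_[Rb@c+tt,.003] for c in bm])],True,(255,0,255),1)
    hx=np.array([(15,13),(15,-13),(-15,-13),(-15,13)])/1000
    cv2.polylines(a,[f([np.r_[Rb@c+tt,.033] for c in hx])],True,(255,0,0),1)
    cv2.imwrite(fn,a)
draw("top",im,(130,140,370,250),"pics/o1.png"); draw("scene",ims,(215,145,355,265),"pics/o2.png")
E
```

```text
80.62810042500827 [ 0.5582019  -0.00505365] [[-0.3, 0.4], [-0.8, -0.0], [0.7, 0.7], [0.0, -0.5], [0.4, -0.3], [0.0, -0.3]]
plug [0.56463416 0.03391911 0.065     ]
hinge [0.57285768 0.08374505 0.085     ]
clpiv [ 0.54305758 -0.0968123   0.094     ]
board 94.33834164823574 [0.52142149 0.34954787] [[-0.5, -0.0], [0.6, -1.6], [0.7, 0.6], [-0.8, 0.9]]
```

View pics/o1.png

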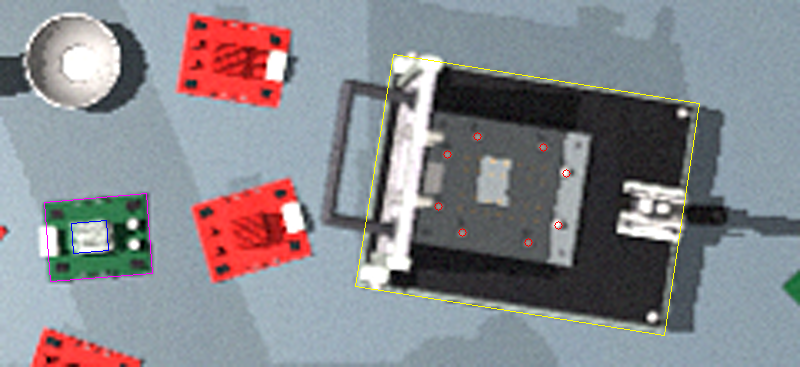

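View pics/o2.png

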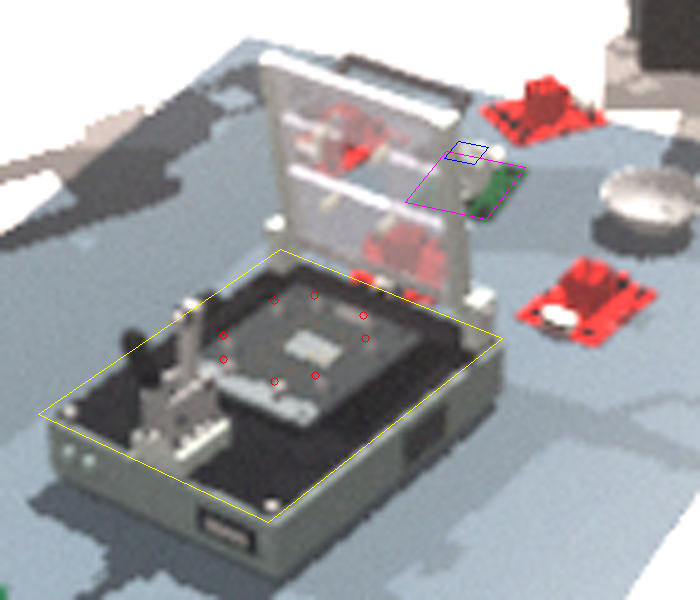

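```bash
cat >> h.py <<'E'
from scipy.spatial.transform import Rotation as Ro
def down(yaw,tilt=0.):
    """tool down, tool y axis at yaw deg; tilt deg about tool x"""
    y=np.array([np.cos(np.radians(yaw)),np.sin(np.radians(yaw)),0]);z=np.array([0,0,-1.]);x=np.cross(y,z)
    return np.c_[x,y,z]@Ro.from_rotvec([np.radians(tilt),0,0]).as_matrix()
def rel(p,R,s=None):
    s=s or bot.read_state();p0,R0=s['position'],s['tcp_rot']
    d=R0.T@(np.array(p)-p0);r=Ro.from_matrix(R0.T@R).as_rotvec(degrees=True)
    print("shift",np.round(d,4),"turn",np.round(r,2),"dist",round(float(np.linalg.norm(d)),3));return d,r
E
python3 - <<'E'
from h import *
rel((.5214,.3495,.10),down(4.3))
rel((.5214,.3495,.0065),down(4.3))
E
```

```text
shift [-0.3209 -0.0855  0.102 ] turn [ 0.   -0.   60.27] dist 0.347
shift [-0.3209 -0.0855  0.1955] turn [ 0.   -0.   60.27] dist 0.385
```

apply_moves(motion="-0.04 -0.011 0 0 0 7.5 0.06; -0.08 -0.0215 0 0 0 15 0.06; -0.13 -0.035 0.02 0 0 24 0.06; -0.18 -0.048 0.04 0 0 34 0.06; -0.23 -0.061 0.06 0 0 44 0.06; -0.28 -0.0746 0.08 0 0 53 0.06; -0.3209 -0.0855 0.1 0 0 60.3 0.06; -0.3209 -0.0855 0.102 0 0 60.3 0.06")

```text
time_s: 2.1
position: [0.5234, 0.3468, 0.0983]
tcp_rot: [[-0.07, 0.998, -0.001], [0.998, 0.07, -0.001], [-0.001, -0.001, -1.0]]
force: [-0.3, 1.0, -0.8]
opening: 0.689
```

```bash
python3 - <<'E'
from h import *
s=bot.read_state();print(s['time_s'],s['position'],s['joint_positions'],s['opening'])
rel((.5214,.3495,.0065),down(4.3))
im=cv2.cvtColor(bot.capture("top"),cv2.COLOR_RGB2BGR);cv2.imwrite("pics/top1.png",im)
cv2.imwrite("pics/c1.png",cv2.resize(im[170:260,95:225],None,fx=6,fy=6,interpolation=cv2.INTER_CUBIC))
E
```

```text
2.1 [0.52344218 0.34675121 0.09830396] [ 2.33554611e+01  3.76865806e+01  8.66503803e+01 -3.63457632e-02
  5.57567074e+01  1.93707133e+01] 0.6885230730150559
shift [ 0.003  -0.0017  0.0918] turn [-0.08  0.06 -0.29] dist 0.092
```

View pics/c1.png

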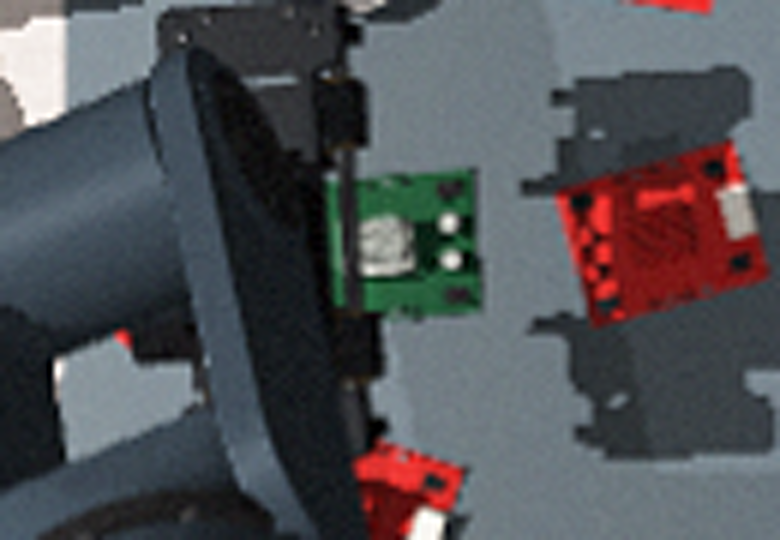

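The crop shows the heatsink at (385,245). The gripper is displaced left by parallax and straddles it. I'm descending.

apply_moves(motion="0.003 -0.0017 0.02 0 0 -0.3 0.06; 0.003 -0.0017 0.04 0 0 -0.3 0.06; 0.003 -0.0017 0.055 0 0 -0.3 0.06; 0.003 -0.0017 0.065 0 0 -0.3 0.06; 0.003 -0.0017 0.07 0 0 -0.3 0.06; 0.003 -0.0017 0.07 0 0 -0.3 0.06; 0.003 -0.0017 0.07 0 0 -0.3 0.06; 0.003 -0.0017 0.07 0 0 -0.3 0.06")

```text
time_s: 3.15
position: [0.5199, 0.3524, 0.0305]
tcp_rot: [[-0.08, 0.997, 0.001], [0.997, 0.08, 0.0], [0.0, 0.001, -1.0]]
force: [1.0, 0.1, 0.3]
opening: 0.692
```

```bash
python3 - <<'E'
from h import *
s=bot.read_state();print(s['time_s'],s['position'],s['qvel'],s['opening'],s['force'])
rel((.5214,.3495,.0065),down(4.3))
E
```

```text
3.15 [0.51989967 0.35244401 0.03049072] [-0.11148391  0.08413521  0.10980944  0.0056634  -0.13149941  0.06398485] 0.6924984451296881 [1.0329385  0.11009744 0.33558274]
shift [-0.0031  0.0012  0.024 ] turn [ 0.06 -0.02  0.27] dist 0.024
```

apply_moves(motion="-0.003 0.001 0.01 0 0 0.3 0.06; -0.003 0.001 0.018 0 0 0.3 0.06; -0.003 0.001 0.023 0 0 0.3 0.06; -0.003 0.001 0.0235 0 0 0.3 0.06; -0.003 0.001 0.0235 0 0 0.3 0.04; -0.003 0.001 0.0235 0 0 0.3 0.015; -0.003 0.001 0.0235 0 0 0.3 0.01; -0.003 0.001 0.0235 0 0 0.3 0.01")

```text
time_s: 4.15
position: [0.5209, 0.3495, 0.0067]
tcp_rot: [[-0.075, 0.997, 0.0], [0.997, 0.075, 0.0], [0.0, 0.0, -1.0]]
force: [2.1, 0.2, -0.8]
opening: 0.321
```

apply_moves(motion="0 0 0 0 0 0 0.01; 0 0 0 0 0 0 0.01; 0 0 -0.02 0 0 0 0.01; 0 0 -0.05 0 0 0 0.01; 0 0 -0.09 0 0 0 0.01; 0 0 -0.13 0 0 0 0.01; 0 0 -0.15 0 0 0 0.01; 0 0 -0.15 0 0 0 0.01")

```text
time_s: 5.15
position: [0.522, 0.35, 0.1595]
tcp_rot: [[-0.075, 0.997, 0.005], [0.997, 0.075, 0.002], [0.002, 0.005, -1.0]]
force: [-0.4, -0.1, -2.1]
opening: 0.291
```

```bash
python3 - <<'E'
from h import *
s=bot.read_state();print(s['time_s'],s['position'],s['qvel'],s['opening'],s['force'])
n=np.array([.5582,-.005])
rel((n[0],n[1],.16),down(-9.3))
im=cv2.cvtColor(bot.capture("scene"),cv2.COLOR_RGB2BGR);cv2.imwrite("pics/s2.png",im)
cv2.imwrite("pics/c2.png",cv2.resize(im[90:230,210:390],None,fx=4,fy=4,interpolation=cv2.INTER_CUBIC))
E
```

```text
5.15 [0.52198795 0.35003969 0.15950881] [-0.09820105  2.68497745  2.47374963 -0.06915885 -0.53363305  0.04489941] 0.2909862258799552 [-0.41958752 -0.11489106 -2.06405358]
shift [-0.3568  0.0096 -0.0011] turn [ 0.28 -0.14 13.58] dist 0.357
```

View pics/c2.png

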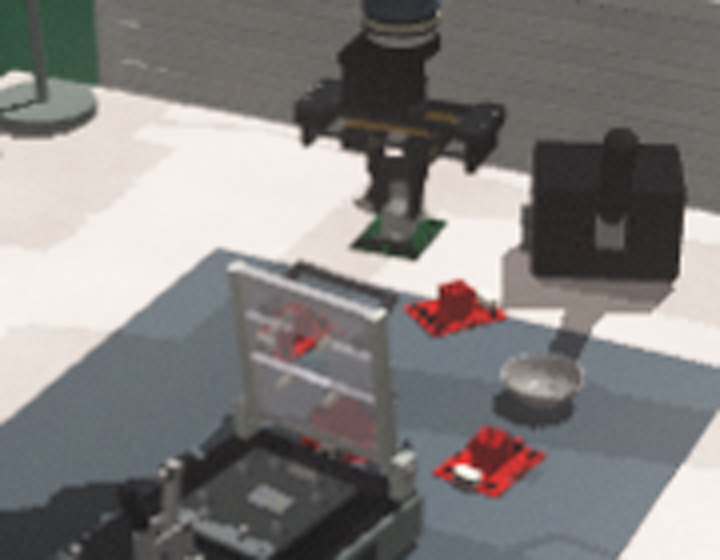

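```bash
python3 - <<'E'
from h import *
im=bot.capture("top");im=cv2.cvtColor(im,cv2.COLOR_RGB2BGR);cv2.imwrite("pics/t2.png",im)
th=np.radians(80.7);R=np.array([[np.cos(th),-np.sin(th)],[np.sin(th),np.cos(th)]]);t=np.array([.5582,-.005])
# bar ends in c_tester crop: axis
for c in [(52,113),(20,352),(30,235)]:
    uv=np.array(c)/5.7-.5+.5/5.7+[225,145]
    P=back([uv],.228,"top")[0]; print(c,P,R.T@(P[:2]-t))
for a in (1.35,1.4,1.45,1.5,1.55): print(a,90-135*np.cos(a)+56*np.sin(a),85+135*np.sin(a)+56*np.cos(a), "front edge in", 90-161*np.cos(a))
E
```

```text
(52, 113) [0.63059713 0.11205953 0.228     ] [ 0.12722052 -0.05252826]
(20, 352) [0.52715827 0.12607536 0.228     ] [0.12433601 0.05181598]
(30, 235) [0.57771114 0.12166524 0.228     ] [0.12815339 0.0012149 ]
1.35 115.0746052807323 228.9870277838093 front edge in 54.73992337802032
1.4 122.23962058782122 227.55387355085563 front edge in 62.63528999306119
1.45 129.32405363351046 225.76440887464696 front edge in 70.59905413185398
1.5 136.31019702468717 223.62310648493872 front edge in 78.61131053149984
1.55 143.18058904118652 221.13531852253638 front edge in 86.65203272370212
```

Board held level at 25.3 mm opening, and the lid is at about 1.43 rad. Next I carry the board over the lid at z≈0.31.

apply_moves(motion="0 0 -0.05 0 0 0 0.01; 0 0 -0.1 0 0 0 0.01; -0.02 0.0005 -0.14 0 0 1 0.01; -0.06 0.0015 -0.15 0 0 3 0.01; -0.11 0.003 -0.15 0 0 5 0.01; -0.16 0.004 -0.15 0 0 7 0.01; -0.2 0.0055 -0.15 0 0 8 0.01; -0.24 0.0065 -0.15 0 0 9.5 0.01")

```text
time_s: 6.25
position: [0.5442, 0.109, 0.3046]
tcp_rot: [[0.092, 0.996, -0.004], [0.996, -0.092, -0.0], [-0.0, -0.004, -1.0]]
force: [0.5, -0.6, -1.0]
opening: 0.297
```

apply_moves(motion="-0.04 0 0 0 0 1.5 0.01; -0.08 0 0 0 0 3 0.01; -0.105 0 0 0 0 4 0.01; -0.115 0 0 0 0 4 0.01; -0.115 0 0.02 0 0 4 0.01; -0.115 0 0.05 0 0 4 0.01; -0.115 0 0.07 0 0 4 0.01; -0.115 0 0.07 0 0 4 0.01")

```text
time_s: 7.25
position: [0.5328, -0.0029, 0.2342]
tcp_rot: [[0.159, 0.987, -0.006], [0.987, -0.159, 0.002], [0.001, -0.006, -1.0]]
force: [0.1, -0.2, -0.7]
opening: 0.294
```

```bash
python3 - <<'E'
from h import *
s=bot.read_state();print(s['time_s'],s['position'],s['qvel'].round(1),s['opening'],s['force'])
rel((.5582,-.005,.13),down(-9.3))
for n in ("top","scene"):
    im=cv2.cvtColor(bot.capture(n),cv2.COLOR_RGB2BGR);cv2.imwrite(f"pics/{n}3.png",im)
    b=(215,100,365,245) if n=="scene" else (215,140,365,250)
    cv2.imwrite(f"pics/c3{n}.png",cv2.resize(im[b[1]:b[3],b[0]:b[2]],None,fx=4,fy=4,interpolation=cv2.INTER_CUBIC))
E
```

```text
7.25 [ 0.53284535 -0.00287166  0.23423445] [-0.1 -1.8 -2.7 -0.1  0.5 -0. ] 0.2944244722504081 [ 0.05913117 -0.23073698 -0.67163061]
shift [0.0019 0.026  0.1041] turn [-0.34 -0.04  0.13] dist 0.107
```

View pics/c3top.png

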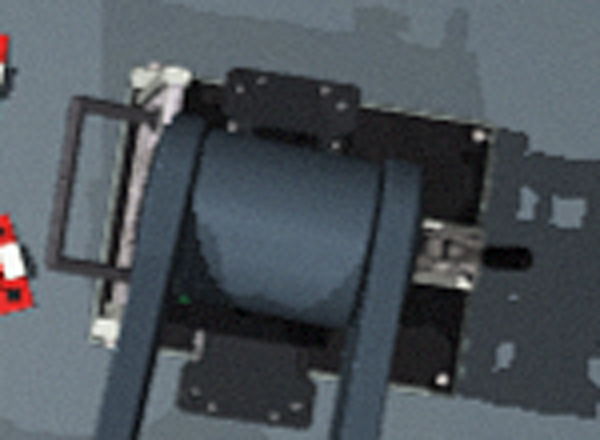

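View pics/c3scene.png

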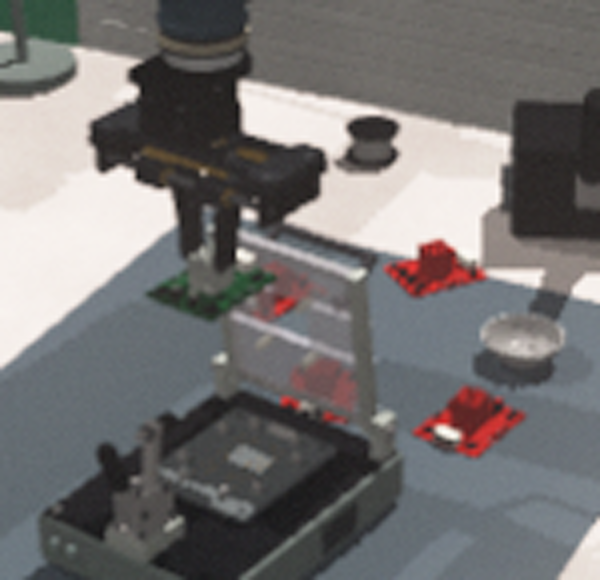

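Top view is blocked by the wrist, so alignment checks will use the scene camera. The board hangs level with its socket toward the lid. I'm correcting 26 mm and descending to hover above the posts.

apply_moves(motion="0.001 0.012 0.02 -0.3 0 0.1 0.01; 0.002 0.026 0.04 -0.3 0 0.1 0.01; 0.002 0.026 0.07 -0.3 0 0.1 0.01; 0.002 0.026 0.1 -0.3 0 0.1 0.01; 0.002 0.026 0.12 -0.3 0 0.1 0.01; 0.002 0.026 0.13 -0.3 0 0.1 0.01; 0.002 0.026 0.135 -0.3 0 0.1 0.01; 0.002 0.026 0.135 -0.3 0 0.1 0.01")

```text
time_s: 8.35
position: [0.5612, -0.0062, 0.102]
tcp_rot: [[0.162, 0.987, 0.006], [0.987, -0.162, -0.001], [-0.0, 0.006, -1.0]]
force: [0.3, -0.2, 0.1]
opening: 0.29
```

apply_moves(motion="0 0 0 0 0 0 0.01; 0 0 0 0 0 0 0.01; 0 0 0 0 0 0 0.01; 0 0 0 0 0 0 0.01; 0 0 0 0 0 0 0.01; 0 0 0 0 0 0 0.01; 0 0 0 0 0 0 0.01; 0 0 0 0 0 0 0.01")

```text
time_s: 9.35
position: [0.5606, -0.0062, 0.1014]
tcp_rot: [[0.162, 0.987, 0.005], [0.987, -0.162, -0.001], [-0.0, 0.005, -1.0]]
force: [-0.4, -0.5, -0.8]
opening: 0.293
```

```bash
python3 - <<'E'
from h import *
s=bot.read_state();print(s['time_s'],s['position'],s['tcp_rot'].round(4),s['qvel'].round(1),s['opening'],s['force'])
rel((.5582,-.005,.0715),down(-9.3),s)
im=cv2.cvtColor(bot.capture("scene"),cv2.COLOR_RGB2BGR);cv2.imwrite("pics/scene4.png",im)
n="scene";x0,y0,x1,y1=245,170,325,230;S=10
a=cv2.resize(im[y0:y1,x0:x1],None,fx=S,fy=S,interpolation=cv2.INTER_CUBIC);cv2.imwrite("pics/c4.png",a)
R=s['tcp_rot'];p=s['position']
# board frame: x = tool x? board x toward hinge
bx=R[:,0];by=-R[:,1];o=p+R[:,2]*.0065
f=lambda P:((proj(P,n)+.5-[x0,y0])*S).astype(int)
c=[o+bx*u+by*v for u,v in ((.045,.035),(-.045,.035),(-.045,-.035),(.045,-.035))]
cv2.polylines(a,[f(c)],True,(255,0,255),1)
cv2.imwrite("pics/c4o.png",a)
E
```

```text
9.35 [ 0.5605949  -0.00615623  0.10142416] [[ 1.621e-01  9.868e-01  5.100e-03]
 [ 9.868e-01 -1.621e-01 -9.000e-04]
 [-0.000e+00  5.200e-03 -1.000e+00]] [ 0.  -0.  -0.1 -0.1 -0.  -0. ] 0.29306517510748586 [-0.42275639 -0.48746816 -0.78004048]
shift [ 0.0008 -0.0027  0.0299] turn [ 0.3   0.   -0.03] dist 0.03
```

View pics/c4o.png

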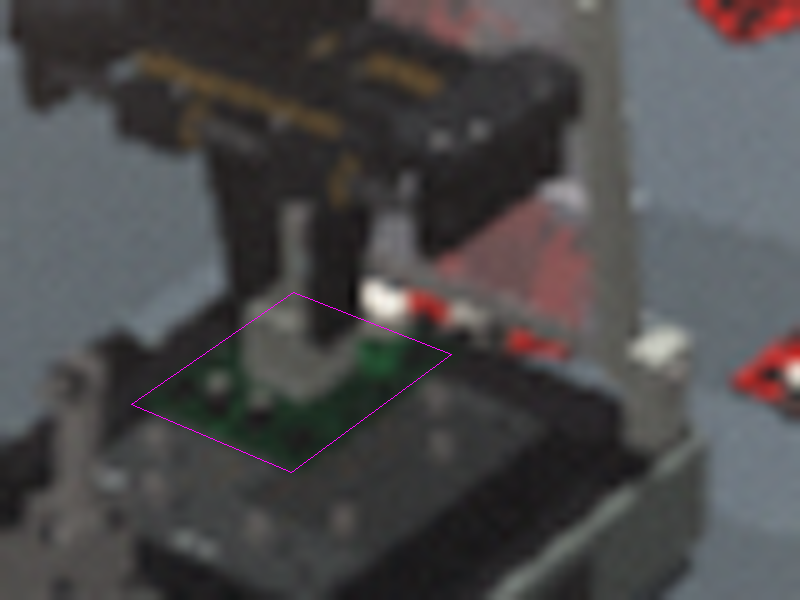

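```bash
python3 - <<'E'
from fit import *
im=cv2.imread("pics/scene4.png")
x0,y0,x1,y1=252,200,302,235;S=16
a=np.clip(im[y0:y1,x0:x1]*2.0,0,255).astype(np.uint8)
a=cv2.resize(a,None,fx=S,fy=S,interpolation=cv2.INTER_CUBIC)
th=np.radians(80.7);R=np.array([[np.cos(th),-np.sin(th)],[np.sin(th),np.cos(th)]]);t=np.array([.5582,-.005])
f=lambda P:((proj(P,"scene")+.5-[x0,y0])*S)
for p in posts:
    w=R@p+t
    q=f([np.r_[w,.075],np.r_[w,.065]]);print(p,q.round().tolist())
    cv2.line(a,tuple(map(int,q[0])),tuple(map(int,q[1])),(0,0,255),1);cv2.circle(a,tuple(map(int,q[0])),4,(0,0,255),1)
cv2.imwrite("pics/c5.png",a)
E
```

```text
[-0.028   0.0405] [[125.0, 195.0], [126.0, 233.0]]
[0.028  0.0405] [[285.0, 82.0], [286.0, 120.0]]
[-0.028  -0.0405] [[419.0, 321.0], [420.0, 359.0]]
[ 0.028  -0.0405] [[577.0, 203.0], [577.0, 241.0]]
[0.0505 0.022 ] [[413.0, 65.0], [413.0, 103.0]]
[ 0.0505 -0.022 ] [[571.0, 129.0], [571.0, 167.0]]
[-0.0505  0.022 ] [[125.0, 270.0], [126.0, 309.0]]
[-0.0505 -0.022 ] [[285.0, 340.0], [286.0, 378.0]]
```

View pics/c5.png

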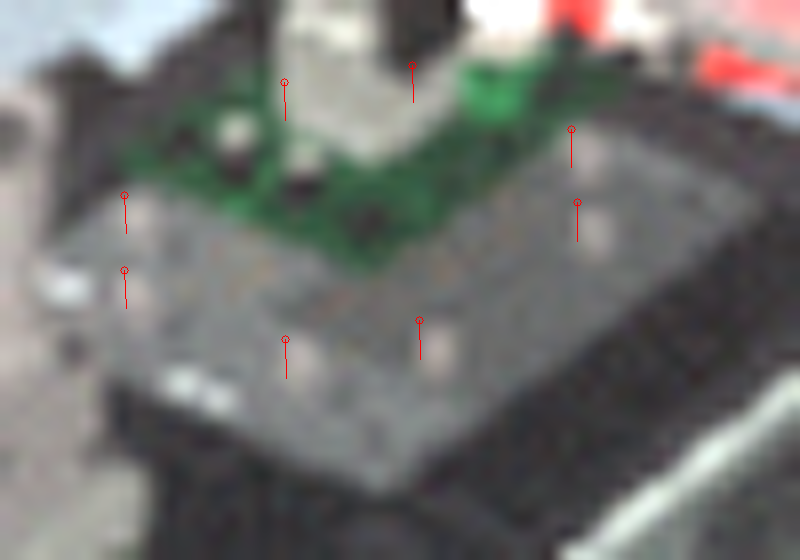

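```bash
python3 - <<'E'
from fit import *
im=cv2.imread("pics/scene4.png")
x0,y0,x1,y1=252,192,302,225;S=16
a=np.clip(im[y0:y1,x0:x1]*2.0,0,255).astype(np.uint8)
a=cv2.resize(a,None,fx=S,fy=S,interpolation=cv2.INTER_CUBIC)
p=np.array([.5606,-.00616,.1014]);Rt=np.array([[.1621,.9868,.0051],[.9868,-.1621,-.0009],[0,.0052,-1]])
bx=Rt[:,0];by=-Rt[:,1];up=-Rt[:,2]
f=lambda P:((proj(P,"scene")+.5+SH-[x0,y0])*S).astype(int)
o=p-up*.0065
for SH,col in ((np.array([0,0]),(255,0,255)),(np.array([1.1,.5]),(0,255,255))):
  for h in (.003,):
    c=[o+bx*u+by*v+up*h for u,v in ((.045,.035),(-.045,.035),(-.045,-.035),(.045,-.035))]
    cv2.polylines(a,[f(c)],True,col,1)
  c=[o+bx*u+by*v+up*.033 for u,v in ((.015,.013),(-.015,.013),(-.015,-.013),(.015,-.013))]
  cv2.polylines(a,[f(c)],True,col,1)
cv2.imwrite("pics/c6.png",a)
E
```

```text
(no output)
```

View pics/c6.png

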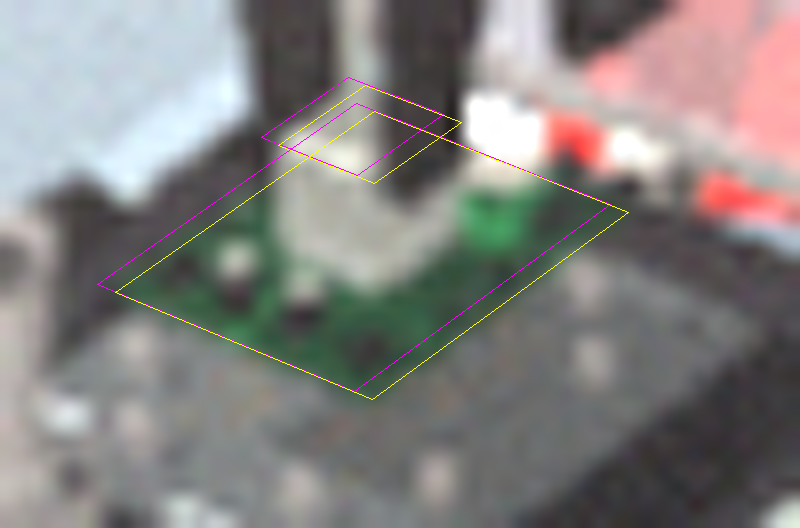

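In the scene view the nest and board overlays are both offset by about (+1.1, 0) px, so that is camera bias. A vertical disagreement of about 0.5 px remains, so I'll lower the board to just above the post heads and compare directly.

apply_moves(motion="0.0004 -0.001 0.004 0.3 0 0 0.01; 0.0008 -0.0027 0.008 0.3 0 0 0.01; 0.0008 -0.0027 0.012 0.3 0 0 0.01; 0.0008 -0.0027 0.015 0.3 0 0 0.01; 0.0008 -0.0027 0.016 0.3 0 0 0.01; 0.0008 -0.0027 0.016 0.3 0 0 0.01; 0.0008 -0.0027 0.016 0.3 0 0 0.01; 0.0008 -0.0027 0.016 0.3 0 0 0.01")

```text
time_s: 10.4
position: [0.5582, -0.005, 0.0856]
tcp_rot: [[0.162, 0.987, 0.0], [0.987, -0.162, -0.0], [-0.0, 0.0, -1.0]]
force: [-0.6, -0.2, -1.0]
opening: 0.292
```

```bash
cat > ov.py <<'E'
from fit import *
def overlay(im,s,fn,SH=(0,0),x0=248,y0=195,x1=298,y1=230,S=16,tip=.0065,th=80.7,t=(.5582,-.005)):
    SH=np.array(SH)
    a=np.clip(im[y0:y1,x0:x1]*2.0,0,255).astype(np.uint8)
    a=cv2.resize(a,None,fx=S,fy=S,interpolation=cv2.INTER_CUBIC); raw=a.copy()
    th=np.radians(th);R=np.array([[np.cos(th),-np.sin(th)],[np.sin(th),np.cos(th)]])
    f=lambda P:((proj(P,"scene")+.5+SH-[x0,y0])*S).astype(int)
    for p in posts:
        w=R@p+t
        for z in (.065,.075):
            cv2.polylines(a,[f([np.r_[w+.004*np.array([np.cos(k),np.sin(k)]),z] for k in np.linspace(0,6.28,24)])],True,(0,0,255),1)
    Rt=s['tcp_rot'];o=s['position']+Rt[:,2]*tip;bx=Rt[:,0];by=-Rt[:,1];up=-Rt[:,2]
    for h,q in ((0.,(.045,.035)),(.003,(.045,.035)),(.033,(.015,.013))):
        cv2.polylines(a,[f([o+bx*u*q[0]+by*v*q[1]+up*h for u,v in ((1,1),(-1,1),(-1,-1),(1,-1))])],True,(0,255,255),1)
    cv2.imwrite(fn,a);cv2.imwrite(fn.replace(".png","r.png"),raw)
E
python3 - <<'E'
from ov import *
s=bot.read_state();print(s['time_s'],s['position'],s['tcp_rot'].round(4).tolist(),s['force'])
im=cv2.cvtColor(bot.capture("scene"),cv2.COLOR_RGB2BGR);cv2.imwrite("pics/scene7.png",im)
overlay(im,s,"pics/c7.png",(1.1,.3))
E
```

```text
10.4 [ 0.55824225 -0.00498012  0.08556559] [[0.1621, 0.9868, 0.0003], [0.9868, -0.1621, -0.0001], [-0.0, 0.0003, -1.0]] [-0.59969148 -0.19038947 -1.04754729]
```

View pics/c7.png

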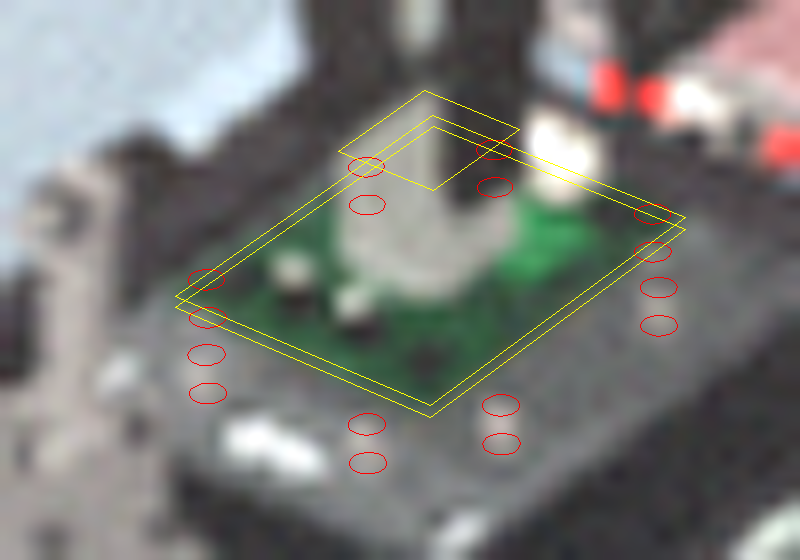

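View pics/c7r.png

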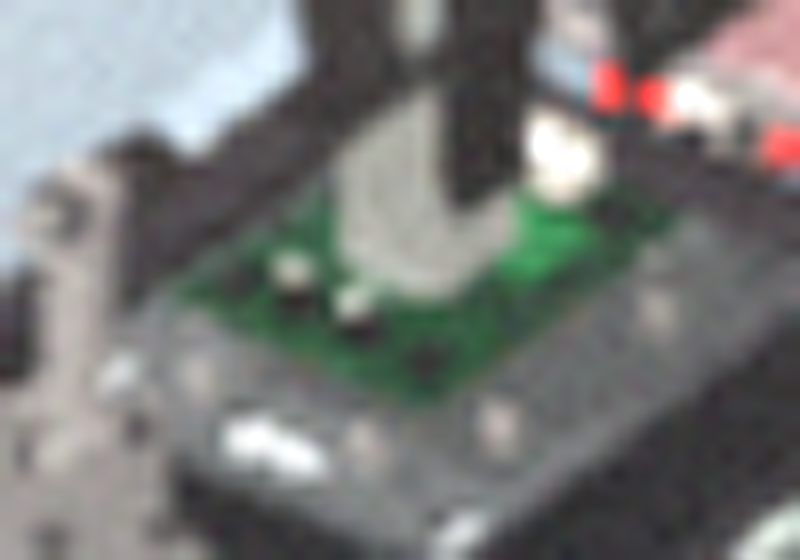

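The post overlay now coincides with the posts, and the board outline is within about 1.5 mm. I'm lowering slowly and watching the force.

apply_moves(motion="0 0 0.001 0 0 0 0.01; 0 0 0.002 0 0 0 0.01; 0 0 0.003 0 0 0 0.01; 0 0 0.004 0 0 0 0.01; 0 0 0.005 0 0 0 0.01; 0 0 0.006 0 0 0 0.01; 0 0 0.007 0 0 0 0.01; 0 0 0.007 0 0 0 0.01")

```text
time_s: 11.45
position: [0.5581, -0.005, 0.0784]
tcp_rot: [[0.162, 0.987, -0.0], [0.987, -0.162, -0.0], [-0.0, -0.0, -1.0]]
force: [-0.2, -0.1, -0.7]
opening: 0.295
```

apply_moves(motion="0 0 0.001 0 0 0 0.01; 0 0 0.002 0 0 0 0.01; 0 0 0.003 0 0 0 0.01; 0 0 0.0035 0 0 0 0.01; 0 0 0.004 0 0 0 0.01; 0 0 0.0045 0 0 0 0.01; 0 0 0.005 0 0 0 0.01; 0 0 0.005 0 0 0 0.01")

```text
time_s: 12.45
position: [0.5582, -0.005, 0.0734]
tcp_rot: [[0.162, 0.987, 0.0], [0.987, -0.162, -0.0], [-0.0, 0.0, -1.0]]
force: [-0.0, -3.4, -0.8]
opening: 0.293
```

apply_moves(motion="0 0 0.0003 0 0 0 0.01; 0 0 0.0006 0 0 0 0.01; 0 0 0.0009 0 0 0 0.01; 0 0 0.0012 0 0 0 0.01; 0 0 0.0015 0 0 0 0.01; 0 0 0.0018 0 0 0 0.01; 0 0 0.002 0 0 0 0.01; 0 0 0.002 0 0 0 0.01")

```text
time_s: 13.45
position: [0.5582, -0.005, 0.0716]
tcp_rot: [[0.162, 0.987, 0.0], [0.987, -0.162, -0.0], [-0.0, 0.0, -1.0]]
force: [-0.9, -2.6, 2.8]
opening: 0.296
```

apply_moves(motion="-0.0005 0 0 0 0 0 0.01; -0.001 0 0 0 0 0 0.01; -0.001 0 0.0004 0 0 0 0.01; -0.001 0 0.0008 0 0 0 0.01; -0.001 0 0.001 0 0 0 0.01; -0.001 0 0.001 0 0 0 0.01; -0.001 0 0.001 0 0 0 0.01; -0.001 0 0.001 0 0 0 0.01")

```text
time_s: 14.45
position: [0.5582, -0.0052, 0.0711]
tcp_rot: [[0.162, 0.987, 0.001], [0.987, -0.162, 0.001], [0.001, 0.001, -1.0]]
force: [-0.3, 0.8, 8.1]
opening: 0.291
```

```bash
python3 - <<'E'
from ov import *
s=bot.read_state();print(s['time_s'],s['position'],s['force'],s['moment'])
im=cv2.cvtColor(bot.capture("scene"),cv2.COLOR_RGB2BGR);cv2.imwrite("pics/scene8.png",im)
overlay(im,s,"pics/c8.png",(1.1,.3))
E
```

```text
14.45 [ 0.5582239  -0.00521975  0.07107411] [-0.3126157   0.83359653  8.10123461] [ 0.17266331  0.14165578 -0.01492402]
```

View pics/c8.png

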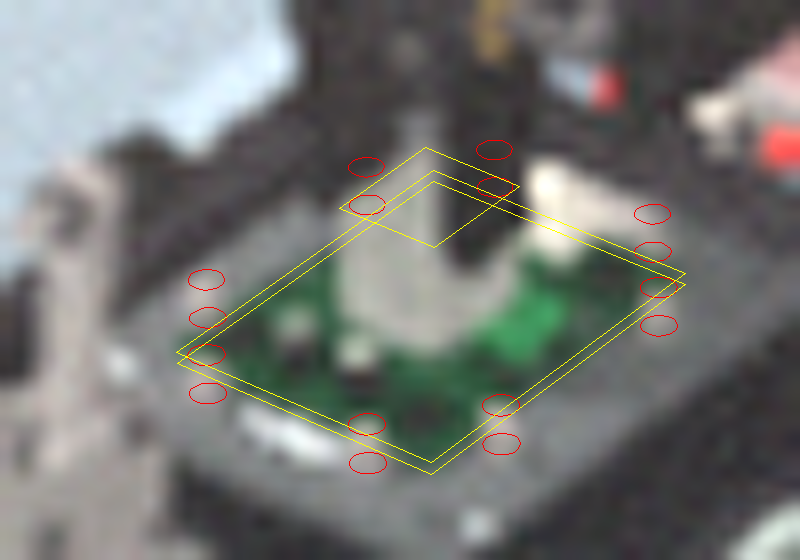

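Force rises to 8 N exactly at the expected seated height (0.0711 against 0.0715), so the board is on the plate. I'm easing off, releasing and rising.

apply_moves(motion="0 0 -0.0005 0 0 0 0.01; 0 0 -0.0007 0 0 0 0.01; 0 0 -0.0007 0 0 0 0.03; 0 0 -0.0007 0 0 0 0.04; 0 0 -0.0007 0 0 0 0.04; 0 0 -0.0007 0 0 0 0.04; 0 0 -0.001 0 0 0 0.04; 0 0 -0.005 0 0 0 0.04")

```text
time_s: 15.5
position: [0.5577, -0.0059, 0.0753]
tcp_rot: [[0.162, 0.987, -0.001], [0.987, -0.162, 0.0], [0.0, -0.001, -1.0]]
force: [-0.2, 0.5, -0.7]
opening: 0.46
```

apply_moves(motion="0 0 -0.01 0 0 0 0.04; 0 0 -0.03 0 0 0 0.04; 0 0 -0.07 0 0 0 0.04; 0 0 -0.12 0 0 0 0.04; 0 0 -0.17 0 0 0 0.04; 0 0 -0.21 0 0 0 0.04; 0 0 -0.24 0 0 0 0.04; 0 0 -0.245 0 0 0 0.04")

```text
time_s: 16.5
position: [0.5591, -0.0061, 0.3235]
tcp_rot: [[0.162, 0.987, 0.006], [0.987, -0.162, -0.001], [-0.0, 0.006, -1.0]]
force: [0.4, 0.4, -0.8]
opening: 0.458
```

```bash
python3 - <<'E'
from ov import *
s=bot.read_state();print(s['time_s'],s['position'],s['opening'],s['force'])
im=cv2.cvtColor(bot.capture("scene"),cv2.COLOR_RGB2BGR);cv2.imwrite("pics/scene9.png",im)
s2=dict(tcp_rot=s['tcp_rot'],position=np.array([.5582,-.0052,.0715]))
overlay(im,s2,"pics/c9.png",(1.1,.3))
E
```

```text
16.5 [ 0.5591338  -0.00611495  0.32352725] 0.4575805983788504 [ 0.40887786  0.410883   -0.76545216]
```

View pics/c9r.png

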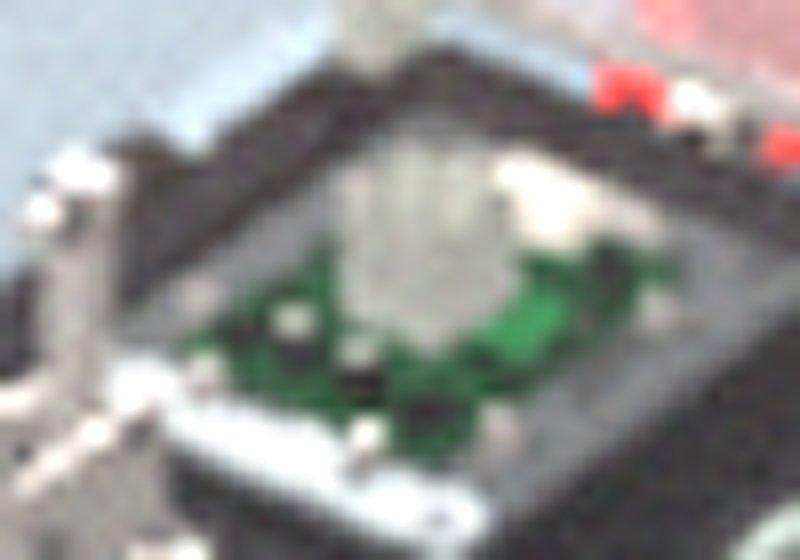

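View pics/scene9.png

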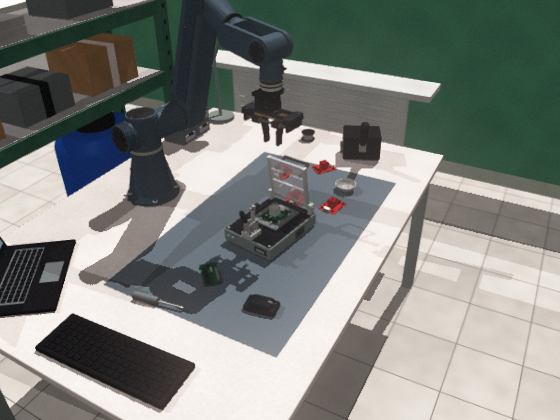

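The board sits flat inside all eight posts with its socket toward the hinge. Now the lid handle.

```bash
cat > plan.py <<'E'
from h import *
th=np.radians(80.7);Rn=np.array([[np.cos(th),-np.sin(th)],[np.sin(th),np.cos(th)]]);tn=np.array([.5582,-.0054])
PZ=.0187
def W(x,z,y=0.): return np.r_[Rn@[x,y]+tn,z]
def hand(a): return 0.090-.135*np.cos(a)+.056*np.sin(a), .085+.135*np.sin(a)+.056*np.cos(a)
def tcp_at(x,z,R,back=0.,y=0.): return W(x,z,y)+R[:,2]*(PZ-back)
E
python3 - <<'E'
from plan import *
R=down(80.7,12);s=bot.read_state()
h=hand(1.43);print(h,W(*h))
p=tcp_at(*h,R,back=.09);print(p);rel(p,R,s)
rel(np.r_[p[:2],.335],R,s)
# split: first rotation vec as yaw only
rel(np.r_[p[:2],.335],down(80.7),s)
E
```

```text
(np.float64(0.12650108858957249), np.float64(0.22652268557293628)) [0.57864306 0.11943832 0.22652269]
[0.58103869 0.13406757 0.29626461]
shift [ 0.1419 -0.0005  0.026 ] turn [  9.57  -9.26 -89.69] dist 0.144
shift [ 0.1419 -0.0004 -0.0127] turn [  9.57  -9.26 -89.69] dist 0.142
shift [ 0.1419 -0.0004 -0.0127] turn [  0.15   0.17 -90.02] dist 0.142
```

apply_moves(motion="0.01 0 -0.01 0 0 -10.5 0.036; 0.03 0 -0.012 0 0 -21 0.036; 0.05 0 -0.012 0 0 -31.5 0.036; 0.075 0 -0.012 0 0 -42 0.036; 0.1 0 -0.012 0 0 -52.5 0.036; 0.12 0 -0.012 0 0 -63 0.036; 0.142 0 -0.012 0 0 -73.5 0.036; 0.142 0 -0.012 0 0 -84 0.036")

```text
time_s: 17.55
position: [0.5799, 0.1357, 0.33]
tcp_rot: [[-0.967, 0.256, -0.004], [0.256, 0.967, 0.0], [0.004, -0.001, -1.0]]
force: [-0.5, -0.3, 0.2]
opening: 0.415
```

```bash
python3 - <<'E'
from plan import *
R=down(80.7,12);s=bot.read_state();print(s['position'],s['joint_positions'].round(1),s['qvel'].round(1))
h=hand(1.43);p=tcp_at(*h,R,back=.09);rel(p,R,s)
E
```

```text
[0.57986131 0.13565771 0.33001749] [  2.4  21.3  76.4   0.   82.5 -72.7] [ -1.1  -0.3   0.5  -1.1   0.  -83.7]
shift [-0.0017 -0.0012  0.0337] turn [11.95 -0.83 -5.52] dist 0.034
```

apply_moves(motion="0 0 0.004 3 0 -1.5 0.036; 0 -0.001 0.01 6 0 -3 0.036; -0.001 -0.001 0.018 9 -0.6 -4.5 0.036; -0.0015 -0.001 0.026 12 -0.8 -6 0.036; -0.0015 -0.001 0.033 12 -0.8 -6 0.036; -0.0015 -0.001 0.033 12 -0.8 -6 0.036; -0.0015 -0.001 0.033 12 -0.8 -6 0.036; -0.0015 -0.001 0.033 12 -0.8 -6 0.036")

```text
time_s: 18.55
position: [0.5824, 0.1324, 0.2999]
tcp_rot: [[-0.987, 0.159, -0.03], [0.162, 0.965, -0.206], [-0.004, -0.208, -0.978]]
force: [-1.1, 0.7, -0.5]
opening: 0.418
```

```bash
python3 - <<'E'
from plan import *
R=down(80.7,12);s=bot.read_state();print(s['time_s'],s['position'],s['joint_positions'].round(1),s['qvel'].round(1))
h=hand(1.43);rel(tcp_at(*h,R,back=.09),R,s);rel(tcp_at(*h,R),R,s)
for n,b in (("top",(200,130,340,240)),("scene",(225,110,345,220))):
    im=cv2.cvtColor(bot.capture(n),cv2.COLOR_RGB2BGR);cv2.imwrite(f"pics/{n}10.png",im)
    cv2.imwrite(f"pics/c10{n}.png",cv2.resize(im[b[1]:b[3],b[0]:b[2]],None,fx=5,fy=5,interpolation=cv2.INTER_CUBIC))
E
```

```text
18.55 [0.58242801 0.13243803 0.29993253] [  8.4  25.4  75.6 -11.6  82.7 -70.4] [ 0.  -0.1 -0.1  0.   0.  -0. ]
shift [0.0016 0.0021 0.0033] turn [ 0.01  0.21 -0.08] dist 0.004
shift [0.002  0.0021 0.0933] turn [ 0.01  0.21 -0.08] dist 0.093
```

View pics/c10top.png

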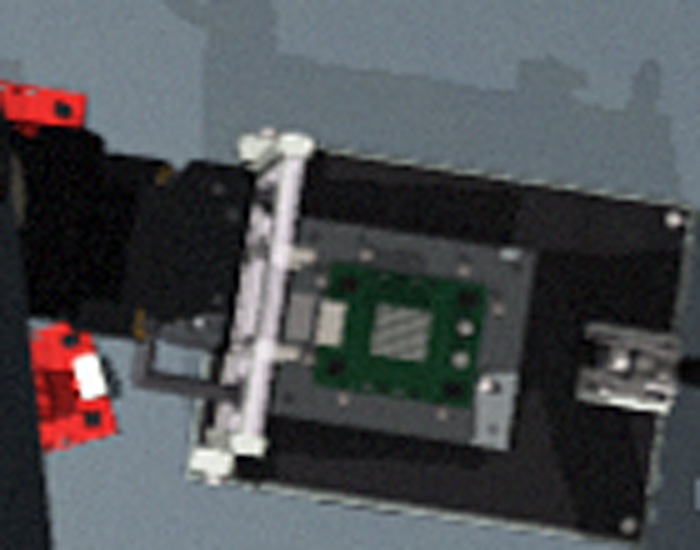

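View pics/c10scene.png

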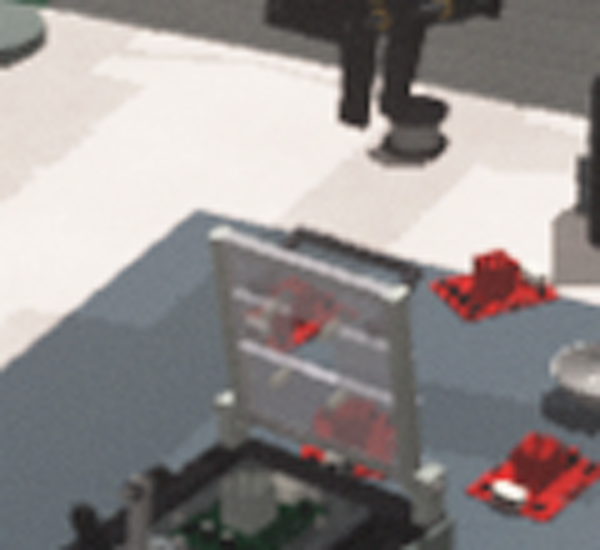

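The top view confirms the board is seated, with its socket at (330,322) toward the hinge. The fingers hang over the handle bar, so I'm descending along the tool axis.

apply_moves(motion="0.002 0.002 0.015 0 0.2 0 0.036; 0.002 0.002 0.03 0 0.2 0 0.036; 0.002 0.002 0.045 0 0.2 0 0.036; 0.002 0.002 0.06 0 0.2 0 0.036; 0.002 0.002 0.075 0 0.2 0 0.036; 0.002 0.002 0.085 0 0.2 0 0.036; 0.002 0.002 0.092 0 0.2 0 0.036; 0.002 0.002 0.092 0 0.2 0 0.036")

```text
time_s: 19.65
position: [0.5775, 0.116, 0.2086]
tcp_rot: [[-0.987, 0.158, -0.035], [0.162, 0.965, -0.205], [0.001, -0.208, -0.978]]
force: [0.9, -0.6, 0.3]
opening: 0.413
```

```bash
python3 - <<'E'
from plan import *
R=down(80.7,12);s=bot.read_state();print(s['time_s'],s['position'],s['force'])
h=hand(1.43);rel(tcp_at(*h,R),R,s)
im=cv2.cvtColor(bot.capture("scene"),cv2.COLOR_RGB2BGR);b=(255,110,315,170);cv2.imwrite("pics/scene11.png",im)
cv2.imwrite(f"pics/c11.png",cv2.resize(im[b[1]:b[3],b[0]:b[2]],None,fx=10,fy=10,interpolation=cv2.INTER_CUBIC))
im=cv2.cvtColor(bot.capture("top"),cv2.COLOR_RGB2BGR);b=(205,140,285,220);cv2.imwrite("pics/top11.png",im)
cv2.imwrite(f"pics/c11t.png",cv2.resize(im[b[1]:b[3],b[0]:b[2]],None,fx=7,fy=7,interpolation=cv2.INTER_CUBIC))
E
```

```text
19.65 [0.57754159 0.11601613 0.20860286] [ 0.9209786  -0.61261503  0.29873728]
shift [-0.0005 -0.0002  0.0004] turn [-0.03 -0.07 -0.02] dist 0.001
```

View pics/c11.png

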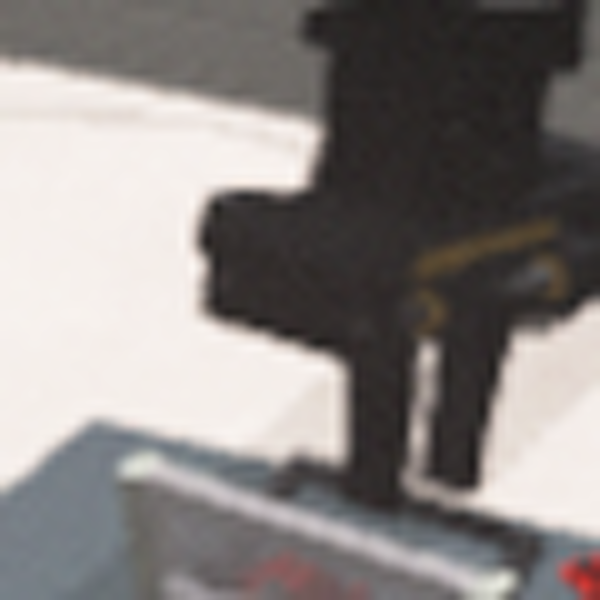

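View pics/c11t.png

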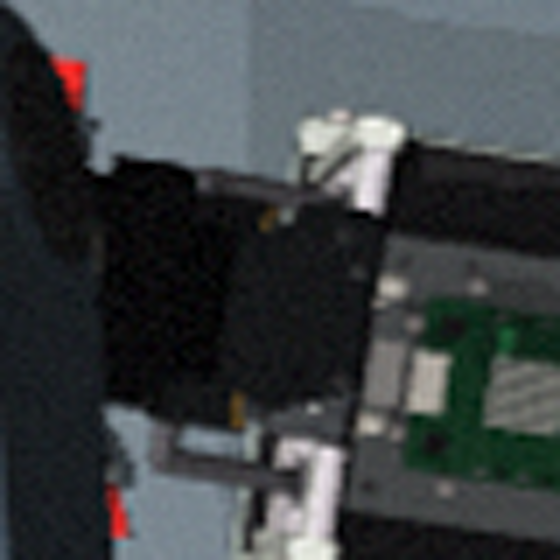

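```bash
python3 - <<'E'
from plan import *
im=cv2.imread("pics/scene11.png");x0,y0=255,110;S=10
a=cv2.resize(im[110:170,255:315],None,fx=S,fy=S,interpolation=cv2.INTER_CUBIC)
f=lambda P:tuple(map(int,((proj([P],"scene")[0]+.5+[1.1,.3]-[x0,y0])*S)))
for ang,c in ((1.35,(0,0,255)),(1.43,(0,255,0)),(1.5,(255,0,0))):
    h=hand(ang);cv2.line(a,f(W(*h,-.05)),f(W(*h,.05)),c,1)
    e=(.09-.161*np.cos(ang),.085+.161*np.sin(ang));cv2.line(a,f(W(*e,-.079)),f(W(*e,.079)),c,1)
s=bot.read_state();p,R=s['position'],s['tcp_rot']
for d in (-.018,-.033,.018,.033): 
    q=f(p+R[:,1]*d); cv2.circle(a,q,3,(0,255,255),-1)
cv2.imwrite("pics/c12.png",a)
E
```

```text
(no output)
```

View pics/c12.png

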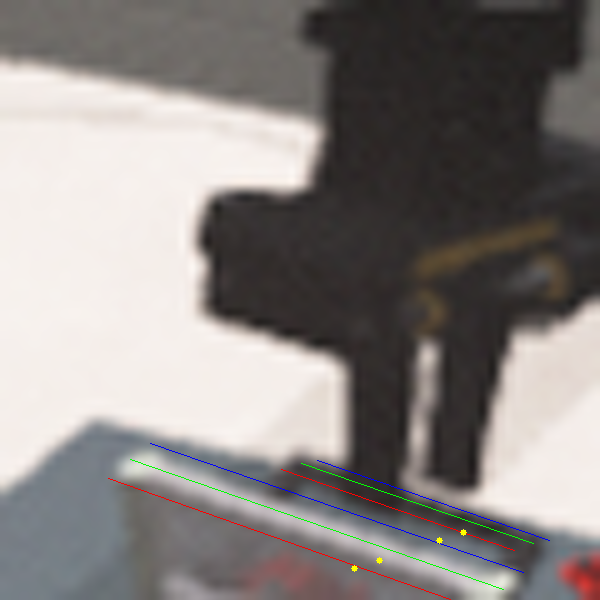

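```bash
python3 - <<'E'
from plan import *
print(proj([[.5824,.1324,.2999]],"scene"), proj([[.5591,-.0061,.3235]],"scene"))
s=bot.read_state();print(s['position'],s['time_s'],s['joint_positions'].round(1))
im=cv2.imread("pics/scene9.png");cv2.imwrite("pics/c13.png",cv2.resize(im[80:180,230:330],None,fx=6,fy=6,interpolation=cv2.INTER_CUBIC))
im=cv2.cvtColor(bot.capture("scene"),cv2.COLOR_RGB2BGR);cv2.imwrite("pics/scene14.png",im);cv2.imwrite("pics/c14.png",cv2.resize(im[80:180,230:330],None,fx=6,fy=6,interpolation=cv2.INTER_CUBIC))
E
```

```text
[[297.70435475 139.169266  ]] [[272.02103962 147.89124709]]
[0.57809215 0.11621374 0.20941014] 19.75 [  6.9  29.6  83.3 -12.2  70.9 -69.4]
```

View pics/c13.png

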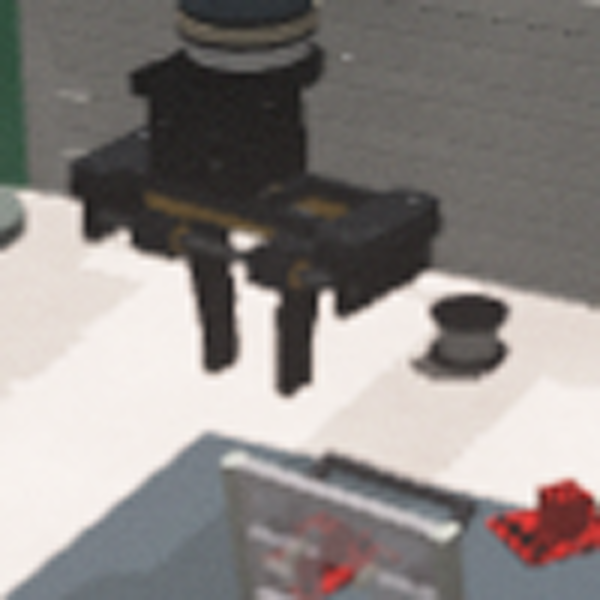

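View pics/c14.png

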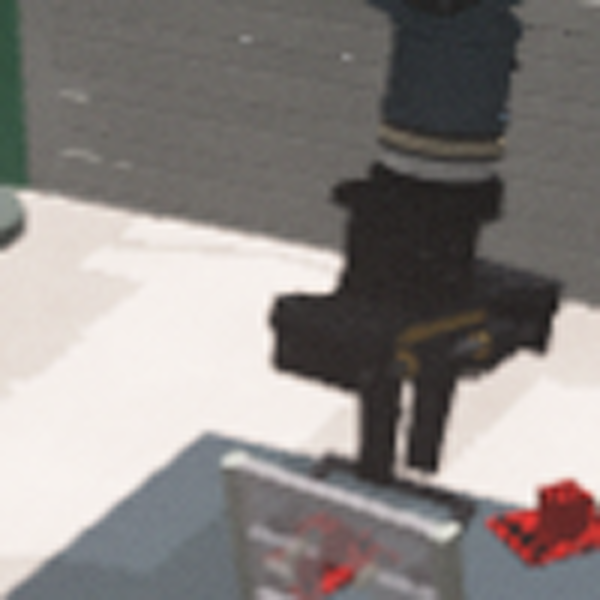

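The finger tips show about 4.5 px (≈18 mm) above the predicted TCP, because open fingers retract along the linkage arc. I'll go 10 mm deeper and then close, which leaves ample room under the bar.

apply_moves(motion="0 0 0.004 0 0 0 0.036; 0 0 0.008 0 0 0 0.036; 0 0 0.01 0 0 0 0.036; 0 0 0.01 0 0 0 0.03; 0 0 0.01 0 0 0 0.02; 0 0 0.01 0 0 0 0.01; 0 0 0.01 0 0 0 0.004; 0 0 0.01 0 0 0 0.004")

```text
time_s: 20.8
position: [0.5774, 0.114, 0.1994]
tcp_rot: [[-0.987, 0.158, -0.034], [0.162, 0.965, -0.206], [0.0, -0.208, -0.978]]
force: [0.8, 0.5, 0.2]
opening: 0.103
```

apply_moves(motion="0 0 0 0 0 0 0.0; 0 0 0 0 0 0 0; 0 0 0 0 0 0 0; 0 0 0 0 0 0 0; 0 0 0 0 0 0 0; 0 0 0 0 0 0 0; 0 0 0 0 0 0 0; 0 0 0 0 0 0 0")

```text
time_s: 21.8
position: [0.5774, 0.114, 0.1993]
tcp_rot: [[-0.987, 0.158, -0.034], [0.162, 0.965, -0.206], [0.0, -0.208, -0.978]]
force: [0.1, -0.1, 1.7]
opening: 0.103
```

```bash
python3 - <<'E'
from plan import *
R=down(80.7,12);s=bot.read_state();print(s['time_s'],s['position'],s['force'],s['opening'])
h=hand(1.43);rel(tcp_at(*h,R,back=-.01),R,s)
im=cv2.cvtColor(bot.capture("scene"),cv2.COLOR_RGB2BGR);b=(255,110,315,170);cv2.imwrite("pics/scene15.png",im)
cv2.imwrite(f"pics/c15.png",cv2.resize(im[b[1]:b[3],b[0]:b[2]],None,fx=10,fy=10,interpolation=cv2.INTER_CUBIC))
E
```

```text
21.8 [0.57739527 0.11404373 0.19933115] [ 0.05816802 -0.05388311  1.66187388] 0.10333157896814238
shift [-0.0004 -0.0002  0.001 ] turn [-0.02 -0.03 -0.02] dist 0.001
```

View pics/c15.png

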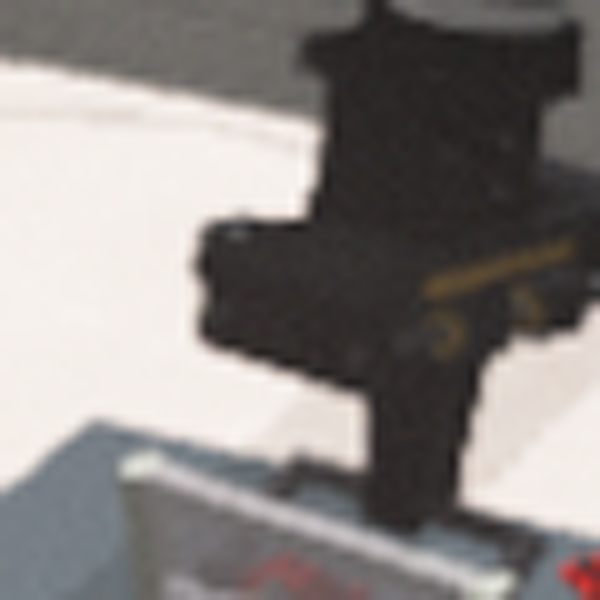

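Gripped, at 9 mm opening on the 10 mm bar. Next I compute the lowering arc as tool-frame shifts per row.

```bash
cat > arc.py <<'E'
from plan import *
def arc(angs,R):
    h0=W(*hand(angs[0]))
    for a in angs[1:]: print(round(float(a),3),np.round(R.T@(W(*hand(a))-h0),4))
E
python3 - <<'E'
from arc import *
R=down(80.7,12)
for a,b in ((1.43,1.15),(1.15,.83),(.83,.53),(.53,.29),(.29,.13),(.13,.06)):
    arc(np.linspace(a,b,9),R);print()
E
```

```text
1.395 [ 0.     -0.0051 -0.0001]
1.36 [ 0.     -0.0102 -0.0001]
1.325 [ 0.     -0.0153  0.0001]
1.29 [ 0.     -0.0204  0.0006]
1.255 [ 0.     -0.0255  0.0011]
1.22 [-0.     -0.0306  0.0019]
1.185 [ 0.     -0.0356  0.0028]
1.15 [-0.     -0.0406  0.004 ]

1.11 [-0.     -0.0057  0.0015]
1.07 [ 0.     -0.0112  0.0032]
1.03 [ 0.     -0.0168  0.0051]
0.99 [ 0.     -0.0222  0.0073]
0.95 [-0.     -0.0275  0.0096]
0.91 [ 0.     -0.0328  0.0122]
0.87 [ 0.     -0.0379  0.015 ]
0.83 [ 0.     -0.0429  0.018 ]

0.792 [-0.     -0.0046  0.003 ]
0.755 [ 0.     -0.0091  0.0061]
0.718 [-0.     -0.0134  0.0095]
0.68 [-0.     -0.0177  0.0129]
0.643 [ 0.     -0.0218  0.0166]
0.605 [-0.     -0.0257  0.0204]
0.568 [ 0.     -0.0295  0.0243]
0.53 [-0.     -0.0332  0.0284]

0.5 [ 0.     -0.0028  0.0034]
0.47 [ 0.     -0.0055  0.0068]
0.44 [ 0.     -0.0082  0.0103]
0.41 [ 0.     -0.0107  0.0139]
0.38 [ 0.     -0.0131  0.0176]
0.35 [ 0.     -0.0153  0.0213]
0.32 [ 0.     -0.0175  0.0251]
0.29 [ 0.     -0.0196  0.029 ]

0.27 [ 0.     -0.0013  0.0026]
0.25 [-0.     -0.0026  0.0053]
0.23 [-0.     -0.0038  0.0079]
0.21 [-0.     -0.0049  0.0106]
0.19 [ 0.     -0.006   0.0133]
0.17 [-0.    -0.007  0.016]
0.15 [ 0.     -0.008   0.0188]
0.13 [-0.     -0.009   0.0216]

0.121 [-0.     -0.0004  0.0012]
0.113 [ 0.     -0.0008  0.0024]
0.104 [-0.     -0.0011  0.0037]
0.095 [ 0.     -0.0015  0.0049]
0.086 [ 0.     -0.0018  0.0061]
0.077 [ 0.     -0.0022  0.0074]
0.069 [-0.     -0.0025  0.0086]
0.06 [-0.     -0.0028  0.0098]
```

apply_moves(motion="0 -0.0051 -0.0001 0 0 0 0; 0 -0.0102 -0.0001 0 0 0 0; 0 -0.0153 0.0001 0 0 0 0; 0 -0.0204 0.0006 0 0 0 0; 0 -0.0255 0.0011 0 0 0 0; 0 -0.0306 0.0019 0 0 0 0; 0 -0.0356 0.0028 0 0 0 0; 0 -0.0406 0.004 0 0 0 0")

```text
time_s: 22.85
position: [0.5707, 0.0736, 0.2037]
tcp_rot: [[-0.987, 0.158, -0.034], [0.162, 0.965, -0.206], [0.001, -0.208, -0.978]]
force: [0.6, 2.7, 1.9]
opening: 0.104
```

```bash
python3 - <<'E'
from plan import *
R=down(80.7,12);s=bot.read_state();print(s['time_s'],s['position'],s['force'],s['moment'],s['opening'])
h=hand(1.15);rel(tcp_at(*h,R,back=-.01),R,s)
im=cv2.cvtColor(bot.capture("scene"),cv2.COLOR_RGB2BGR);b=(235,110,335,210);cv2.imwrite("pics/scene16.png",im)
cv2.imwrite(f"pics/c16.png",cv2.resize(im[b[1]:b[3],b[0]:b[2]],None,fx=6,fy=6,interpolation=cv2.INTER_CUBIC))
E
```

```text
22.85 [0.57065923 0.07364145 0.20374167] [0.61636644 2.73157425 1.86149066] [ 0.64050685 -0.06220991  0.02461592] 0.10390295940717831
shift [-0.0005  0.0001  0.0007] turn [-0.03 -0.04 -0.02] dist 0.001
```

View pics/c16.png

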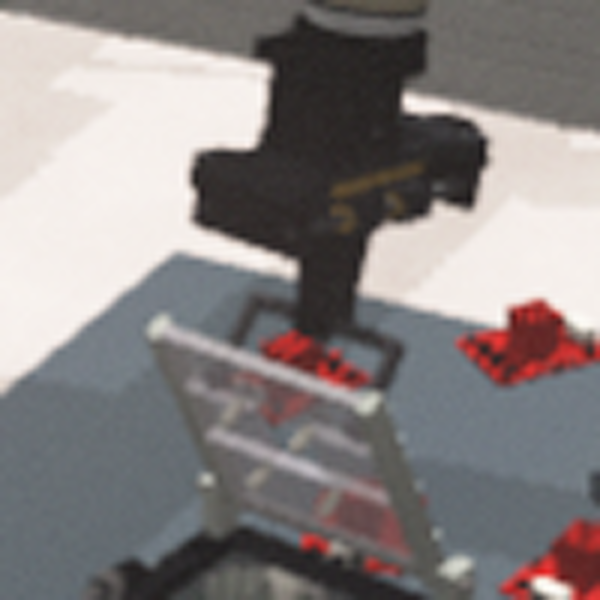

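The lid is following in the grip with low forces. Continuing the arc.

apply_moves(motion="0 -0.0057 0.0015 0 0 0 0; 0 -0.0112 0.0032 0 0 0 0; 0 -0.0168 0.0051 0 0 0 0; 0 -0.0222 0.0073 0 0 0 0; 0 -0.0275 0.0096 0 0 0 0; 0 -0.0328 0.0122 0 0 0 0; 0 -0.0379 0.015 0 0 0 0; 0 -0.0429 0.018 0 0 0 0")

```text
time_s: 23.9
position: [0.5631, 0.0286, 0.1949]
tcp_rot: [[-0.987, 0.158, -0.035], [0.162, 0.965, -0.205], [0.001, -0.208, -0.978]]
force: [-0.7, 1.2, 0.3]
opening: 0.103
```

apply_moves(motion="0 -0.0046 0.003 0 0 0 0; 0 -0.0091 0.0061 0 0 0 0; 0 -0.0134 0.0095 0 0 0 0; 0 -0.0177 0.0129 0 0 0 0; 0 -0.0218 0.0166 0 0 0 0; 0 -0.0257 0.0204 0 0 0 0; 0 -0.0295 0.0243 0 0 0 0; 0 -0.0332 0.0284 0 0 0 0")

```text
time_s: 24.9
position: [0.5568, -0.0092, 0.174]
tcp_rot: [[-0.987, 0.158, -0.035], [0.162, 0.965, -0.205], [0.001, -0.208, -0.978]]
force: [-1.4, 1.1, -0.1]
opening: 0.104
```

```bash
python3 - <<'E'
from plan import *
R=down(80.7,12);s=bot.read_state();print(s['time_s'],s['position'],s['force'],s['moment'],s['opening'])
h=hand(.53);rel(tcp_at(*h,R,back=-.01),R,s)
im=cv2.cvtColor(bot.capture("scene"),cv2.COLOR_RGB2BGR);b=(215,130,335,240);cv2.imwrite("pics/scene17.png",im)
cv2.imwrite(f"pics/c17.png",cv2.resize(im[b[1]:b[3],b[0]:b[2]],None,fx=5,fy=5,interpolation=cv2.INTER_CUBIC))
E
```

```text
24.9 [ 0.55679073 -0.00918085  0.17395241] [-1.42426854  1.13247881 -0.10421061] [ 0.68423543  0.18330795 -0.0127002 ] 0.10390675091322153
shift [-0.0008 -0.0001  0.0005] turn [-0.02 -0.07 -0.02] dist 0.001
```

View pics/c17.png

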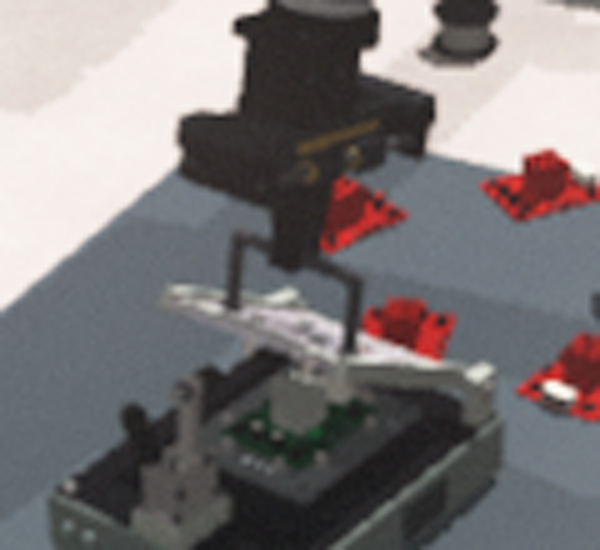

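apply_moves(motion="0 -0.0028 0.0034 0 0 0 0; 0 -0.0055 0.0068 0 0 0 0; 0 -0.0082 0.0103 0 0 0 0; 0 -0.0107 0.0139 0 0 0 0; 0 -0.0131 0.0176 0 0 0 0; 0 -0.0153 0.0213 0 0 0 0; 0 -0.0175 0.0251 0 0 0 0; 0 -0.0196 0.029 0 0 0 0")

```text
time_s: 25.95
position: [0.5528, -0.0339, 0.1497]
tcp_rot: [[-0.987, 0.158, -0.035], [0.162, 0.965, -0.205], [0.001, -0.208, -0.978]]
force: [-2.2, 2.9, -0.3]
opening: 0.103
```

apply_moves(motion="0 -0.0013 0.0026 0 0 0 0; 0 -0.0026 0.0053 0 0 0 0; 0 -0.0038 0.0079 0 0 0 0; 0 -0.0049 0.0106 0 0 0 0; 0 -0.006 0.0133 0 0 0 0; 0 -0.007 0.016 0 0 0 0; 0 -0.008 0.0188 0 0 0 0; 0 -0.009 0.0216 0 0 0 0")

```text
time_s: 26.95
position: [0.5507, -0.047, 0.1305]
tcp_rot: [[-0.987, 0.158, -0.035], [0.162, 0.965, -0.205], [0.001, -0.208, -0.978]]
force: [-3.6, 2.1, -0.7]
opening: 0.108
```

apply_moves(motion="0 -0.0004 0.0012 0 0 0 0; 0 -0.0008 0.0024 0 0 0 0; 0 -0.0011 0.0037 0 0 0 0; 0 -0.0015 0.0049 0 0 0 0; 0 -0.0018 0.0061 0 0 0 0; 0 -0.002 0.0067 0 0 0 0; 0 -0.002 0.0067 0 0 0 0; 0 -0.002 0.0067 0 0 0 0")

```text
time_s: 27.95
position: [0.5502, -0.0502, 0.1244]
tcp_rot: [[-0.987, 0.159, -0.035], [0.162, 0.965, -0.205], [0.001, -0.208, -0.978]]
force: [-3.5, 3.2, -2.1]
opening: 0.101
```

```bash
python3 - <<'E'
from plan import *
R=down(80.7,12);s=bot.read_state();print(s['time_s'],s['position'],s['force'],s['moment'],s['opening'])
h=hand(.08);rel(tcp_at(*h,R,back=-.01),R,s)
im=cv2.cvtColor(bot.capture("scene"),cv2.COLOR_RGB2BGR);b=(215,140,325,240);cv2.imwrite("pics/scene18.png",im)
cv2.imwrite(f"pics/c18.png",cv2.resize(im[b[1]:b[3],b[0]:b[2]],None,fx=6,fy=6,interpolation=cv2.INTER_CUBIC))
E
```

```text
27.95 [ 0.5501868  -0.05018309  0.12441767] [-3.5051024   3.24606853 -2.06202733] [ 0.84947112  0.48647102 -0.0826235 ] 0.10133199440744708
shift [-0.0007 -0.0004  0.001 ] turn [-0.01 -0.05 -0.03] dist 0.001
```

View pics/c18.png

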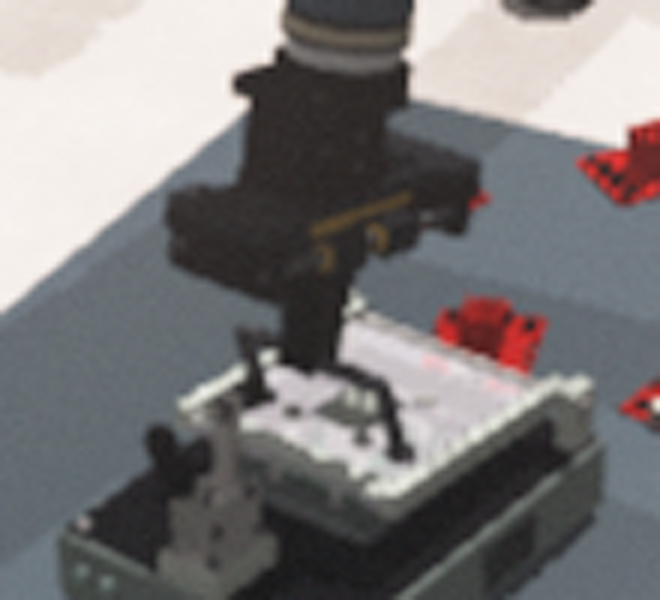

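apply_moves(motion="0 -0.0002 0.0006 0 0 0 0; 0 -0.0004 0.0012 0 0 0 0; 0 -0.0005 0.0018 0 0 0 0; 0 -0.0007 0.0024 0 0 0 0; 0 -0.0009 0.003 0 0 0 0; 0 -0.0009 0.003 0 0 0 0; 0 -0.0009 0.003 0 0 0 0; 0 -0.0009 0.003 0 0 0 0")

```text
time_s: 29.0
position: [0.5501, -0.0512, 0.1222]
tcp_rot: [[-0.987, 0.159, -0.034], [0.162, 0.965, -0.205], [0.0, -0.208, -0.978]]
force: [-4.4, 4.5, 1.8]
opening: 0.106
```

apply_moves(motion="0 -0.0001 0.0004 0 0 0 0; 0 -0.0002 0.0008 0 0 0 0; 0 -0.0003 0.0012 0 0 0 0; 0 -0.0004 0.0015 0 0 0 0; 0 -0.0004 0.0015 0 0 0 0; 0 -0.0004 0.0015 0 0 0 0; 0 -0.0004 0.0015 0 0 0 0; 0 -0.0004 0.0015 0 0 0 0")

```text
time_s: 30.0
position: [0.55, -0.0518, 0.121]
tcp_rot: [[-0.987, 0.159, -0.034], [0.162, 0.965, -0.205], [0.0, -0.207, -0.978]]
force: [-4.4, 5.7, 3.1]
opening: 0.103
```

Vertical force went from −2 N (carrying the lid) to +3 N, at the geometry for about 0.06 rad, so the lid rests on the board. I'm releasing with a small opening and backing out.

apply_moves(motion="0 0 0 0 0 0 0.006; 0 0 0 0 0 0 0.012; 0 0 0 0 0 0 0.018; 0 0 0 0 0 0 0.022; 0 0 0 0 0 0 0.022; 0 0 0 0 0 0 0.022; 0 0 -0.003 0 0 0 0.022; 0 0 -0.01 0 0 0 0.022")

```text
time_s: 31.0
position: [0.5501, -0.0503, 0.1303]
tcp_rot: [[-0.987, 0.158, -0.035], [0.162, 0.965, -0.205], [0.001, -0.208, -0.978]]
force: [-0.2, 0.8, 0.8]
opening: 0.251
```

```bash
python3 - <<'E'
from plan import *
s=bot.read_state();print(s['time_s'],s['position'],s['force'],s['moment'],s['opening'])
im=cv2.cvtColor(bot.capture("scene"),cv2.COLOR_RGB2BGR);b=(215,140,325,240);cv2.imwrite("pics/scene19.png",im)
cv2.imwrite(f"pics/c19.png",cv2.resize(im[b[1]:b[3],b[0]:b[2]],None,fx=6,fy=6,interpolation=cv2.INTER_CUBIC))
E
```

```text
31.0 [ 0.55011024 -0.05031085  0.13030846] [-0.220235    0.8278972   0.83239374] [ 0.1084516  -0.00448896 -0.00028067] 0.2513232993444114
```

View pics/c19.png

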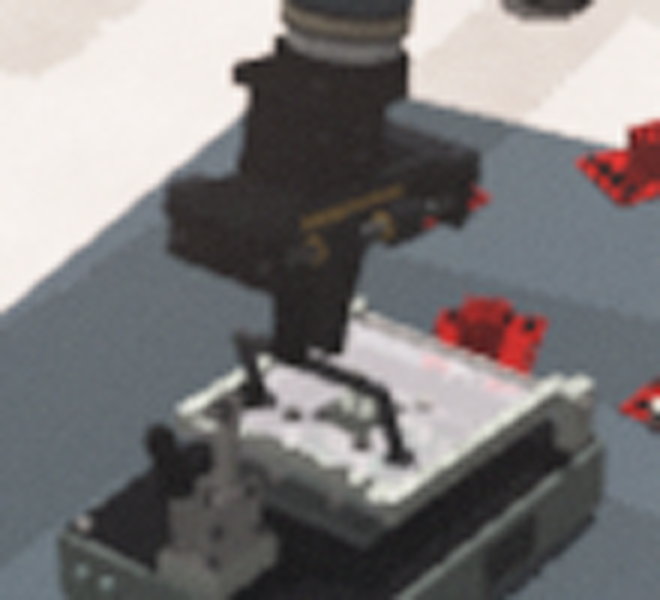

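```bash
python3 - <<'E'
from plan import *
for px in (-.099,-.104,-.109):
  P=[]
  for d in (.028,.055,.084): P.append(W(px-.02-d*np.cos(1.2),.094+d*np.sin(1.2)))
  print(px,((proj(P,"top")+.5-[225,145])*5.7).round().tolist(),(proj(P,"scene")+[1.1,.3]).round(1).tolist())
im=cv2.imread("pics/scene9.png")
cv2.imwrite("pics/c20.png",cv2.resize(im[190:260,225:285],None,fx=10,fy=10,interpolation=cv2.INTER_CUBIC)[:600])
im=cv2.imread("pics/top0.png")
cv2.imwrite("pics/c20t.png",cv2.resize(im[185:225,310:370],None,fx=12,fy=12,interpolation=cv2.INTER_CUBIC))
R=down(80.7,12);s=bot.read_state();rel(s['position']-R[:,2]*.12,R,s)
E
```

```text
-0.099 [[590.0, 334.0], [617.0, 335.0], [647.0, 337.0]] [[249.8, 218.5], [247.5, 213.4], [244.9, 207.8]]
-0.104 [[600.0, 336.0], [628.0, 337.0], [658.0, 339.0]] [[248.8, 219.2], [246.5, 214.1], [243.9, 208.5]]
-0.109 [[611.0, 337.0], [638.0, 339.0], [669.0, 341.0]] [[247.8, 219.9], [245.5, 214.8], [242.9, 209.2]]
shift [-1.0e-04 -1.0e-04 -1.2e-01] turn [-0.02  0.06 -0.03] dist 0.12
```

View pics/c20.png

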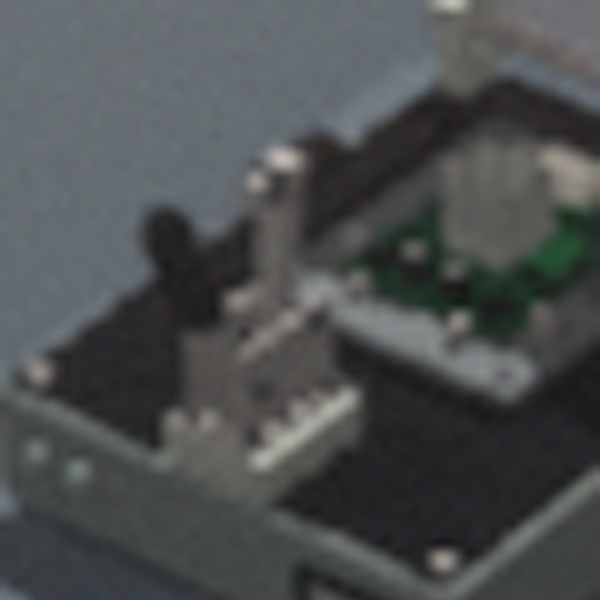

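View pics/c20t.png

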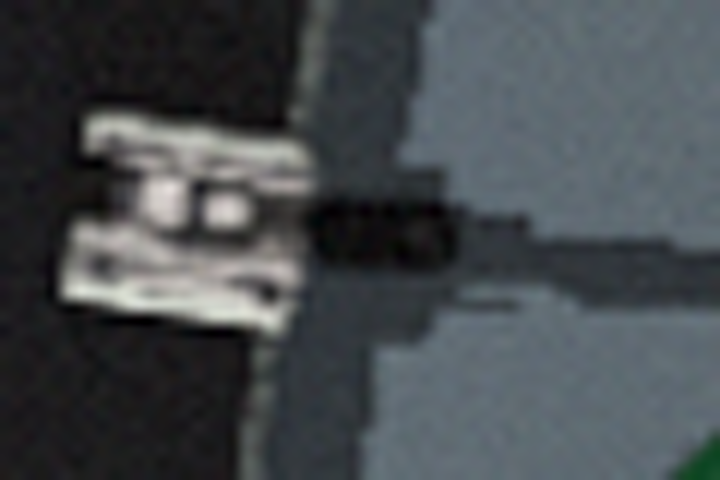

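Lid stays on the board after release. From the images the lever pivot is at tester x≈−0.119. I'm retreating upward.

apply_moves(motion="0 0 -0.01 0 0 0 0.022; 0 0 -0.03 0 0 0 0.022; 0 0 -0.06 0 0 0 0.03; 0 0 -0.09 0 0 0 0.04; 0 0 -0.12 0 0 0 0.04; 0 0 -0.14 0 0 0 0.04; 0 0 -0.14 0 0 0 0.04; 0 0 -0.14 0 0 0 0.04")

```text
time_s: 32.05
position: [0.5544, -0.0215, 0.2666]
tcp_rot: [[-0.987, 0.158, -0.036], [0.162, 0.965, -0.205], [0.002, -0.208, -0.978]]
force: [-0.7, -0.3, -0.6]
opening: 0.461
```

```bash
python3 - <<'E'
from plan import *
R=down(-9.3);s=bot.read_state();print(s['time_s'],s['position'],s['force'])
x,z=-.119-.02-.060*np.cos(1.2),.094+.060*np.sin(1.2)
p=tcp_at(x,z,R);print(p);rel(np.r_[p[:2],.25],R,s)
for n,b in (("top",(225,140,365,245)),("scene",(215,140,325,240))):
    im=cv2.cvtColor(bot.capture(n),cv2.COLOR_RGB2BGR);cv2.imwrite(f"pics/{n}21.png",im)
    cv2.imwrite(f"pics/c21{n}.png",cv2.resize(im[b[1]:b[3],b[0]:b[2]],None,fx=5,fy=5,interpolation=cv2.INTER_CUBIC))
E
```

```text
32.05 [ 0.55442275 -0.02151775  0.26657155] [-0.71357612 -0.33367147 -0.61237158]
[ 0.53222357 -0.16402863  0.13122235]
shift [-0.0012 -0.1376  0.0462] turn [-9.52  9.35 89.62] dist 0.145
```

View pics/c21scene.png

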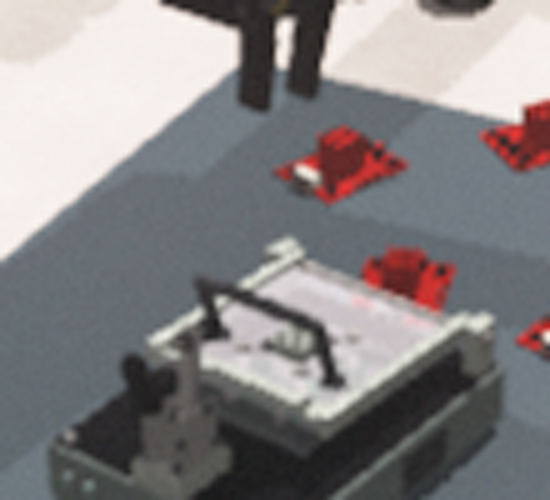

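apply_moves(motion="0 -0.017 0.003 -1.1 1.1 10.4 0.04; 0 -0.035 0.007 -2.2 2.2 20.8 0.04; 0 -0.052 0.012 -3.3 3.3 31.2 0.04; 0 -0.069 0.018 -4.4 4.4 41.6 0.04; 0 -0.086 0.025 -5.5 5.5 52 0.04; -0.001 -0.103 0.032 -6.6 6.5 62.4 0.04; -0.001 -0.12 0.038 -7.7 7.6 72.8 0.04; -0.001 -0.137 0.044 -8.8 8.7 83 0.04")

```text
time_s: 33.15
position: [0.5322, -0.1636, 0.2514]
tcp_rot: [[0.053, 0.998, -0.014], [0.999, -0.053, -0.009], [-0.01, -0.014, -1.0]]
force: [-0.7, -0.4, -0.0]
opening: 0.463
```

apply_moves(motion="0 0 0 0 0 5.5 0.04; 0 0 0 0 0 5.5 0.04; 0 0 0 0 0 5.5 0.04; 0 0 0 0 0 5.5 0.04; 0 0 0 0 0 5.5 0.04; 0 0 0 0 0 5.5 0.04; 0 0 0 0 0 5.5 0.04; 0 0 0 0 0 5.5 0.04")

```text
time_s: 34.15
position: [0.5329, -0.163, 0.2527]
tcp_rot: [[0.142, 0.99, -0.013], [0.99, -0.142, -0.011], [-0.012, -0.011, -1.0]]
force: [-0.5, -0.2, 0.4]
opening: 0.462
```

```bash
python3 - <<'E'
from plan import *
R=down(-9.3);s=bot.read_state();print(s['time_s'],s['position'],s['joint_positions'].round(1),s['force'])
x,z=-.119-.02-.060*np.cos(1.2),.094+.060*np.sin(1.2)
p=tcp_at(x,z,R);rel(np.r_[p[:2],.20],R,s);rel(p,R,s)
E
```

```text
34.15 [ 0.53289223 -0.162999    0.25268814] [-28.   22.   88.   -0.9  70.4 -19.5] [-0.52356302 -0.17054589  0.43111053]
shift [-0.0005  0.0001  0.0527] turn [-0.63  0.71  1.12] dist 0.053
shift [0.0004 0.0008 0.1215] turn [-0.63  0.71  1.12] dist 0.121
```

apply_moves(motion="0 0 0.015 -0.3 0.4 0.6 0.04; 0 0 0.035 -0.6 0.7 1.1 0.04; 0 0 0.055 -0.6 0.7 1.1 0.04; 0 0.0005 0.075 -0.6 0.7 1.1 0.04; 0 0.0005 0.09 -0.6 0.7 1.1 0.04; 0 0.0005 0.097 -0.6 0.7 1.1 0.04; 0 0.0005 0.097 -0.6 0.7 1.1 0.04; 0 0.0005 0.097 -0.6 0.7 1.1 0.04")

```text
time_s: 35.15
position: [0.5327, -0.1644, 0.1563]
tcp_rot: [[0.161, 0.987, 0.001], [0.987, -0.161, -0.001], [-0.001, 0.001, -1.0]]
force: [0.5, -1.5, 0.4]
opening: 0.466
```

```bash
python3 - <<'E'
from plan import *
R=down(-9.3);s=bot.read_state();print(s['time_s'],s['position'],s['force'])
x,z=-.119-.02-.060*np.cos(1.2),.094+.060*np.sin(1.2)
p=tcp_at(x,z,R);rel(p,R,s)
for n,b in (("top",(285,170,385,245)),("scene",(215,170,275,230))):
    im=cv2.cvtColor(bot.capture(n),cv2.COLOR_RGB2BGR);cv2.imwrite(f"pics/{n}22.png",im)
    S=10 if n=="scene" else 7
    cv2.imwrite(f"pics/c22{n}.png",cv2.resize(np.clip(im[b[1]:b[3],b[0]:b[2]]*1.8,0,255).astype(np.uint8),None,fx=S,fy=S,interpolation=cv2.INTER_CUBIC))
E
```

```text
35.15 [ 0.5326785  -0.16437498  0.15632221] [ 0.5257978  -1.52397939  0.42589008]
shift [ 0.0003 -0.0005  0.0251] turn [0.05 0.04 0.02] dist 0.025
```

View pics/c22scene.png

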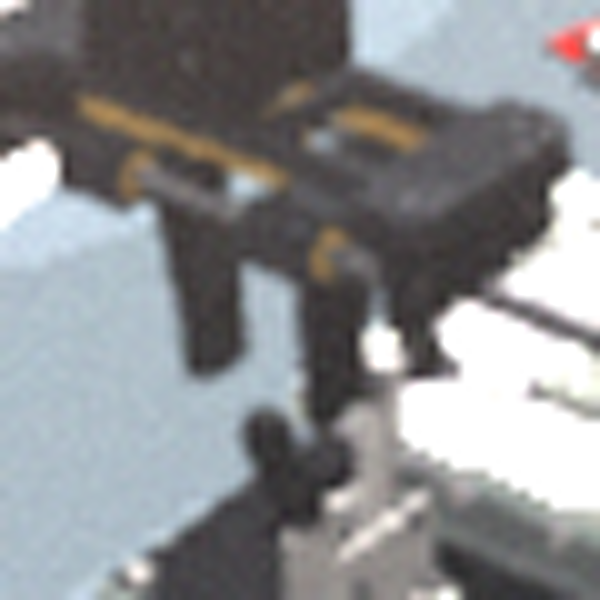

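View pics/c22top.png

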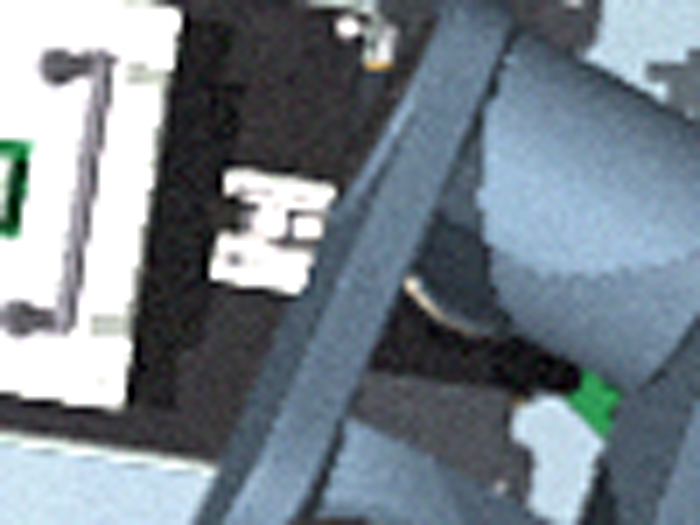

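The fingers straddle the lever: tips at (215,370) and (330,415), knob at (267,430). I'm descending and gripping.

apply_moves(motion="0 0 0.008 0 0 0 0.04; 0 0 0.016 0 0 0 0.04; 0 0 0.024 0 0 0 0.04; 0 0 0.03 0 0 0 0.04; 0 0 0.031 0 0 0 0.035; 0 0 0.031 0 0 0 0.025; 0 0 0.031 0 0 0 0.015; 0 0 0.031 0 0 0 0.01")

```text
time_s: 36.25
position: [0.5339, -0.1646, 0.1251]
tcp_rot: [[0.162, 0.987, 0.004], [0.987, -0.162, -0.001], [-0.001, 0.004, -1.0]]
force: [3.3, 0.9, -1.9]
opening: 0.174
```

```bash
python3 - <<'E'
from plan import *
s=bot.read_state();print(s['time_s'],s['position'],s['force'],s['moment'],s['opening']*87)
im=cv2.cvtColor(bot.capture("scene"),cv2.COLOR_RGB2BGR);b=(215,170,275,230);cv2.imwrite(f"pics/scene23.png",im)
cv2.imwrite(f"pics/c23.png",cv2.resize(np.clip(im[b[1]:b[3],b[0]:b[2]]*1.8,0,255).astype(np.uint8),None,fx=10,fy=10,interpolation=cv2.INTER_CUBIC))
# arc for lever: from phi=1.2 downwards, tool down yaw -9.3
R=down(-9.3)
def L(phi,d=.060,px=-.139): return W(px-d*np.cos(phi),.094+d*np.sin(phi))
segs=[(1.2,.9),(.9,.6),(.6,.3),(.3,.1),(.1,-.03)]
for a,b in segs:
    print()
    for q in np.linspace(a,b,9)[1:]: print(round(q,3),np.round(R.T@(L(q)-L(a)),4))
E
```

```text
36.25 [ 0.53394115 -0.16459484  0.12508702] [ 3.2719707   0.93003837 -1.86002419] [-0.08065838 -0.44290431  0.12410756] 15.138919713815428

1.162 [-0.0021  0.      0.0009]
1.125 [-0.0041  0.      0.0018]
1.088 [-0.0061 -0.      0.0028]
1.05 [-0.0081  0.      0.0039]
1.012 [-0.01   0.     0.005]
0.975 [-0.0119  0.      0.0063]
0.938 [-0.0138  0.      0.0076]
0.9 [-0.0156  0.      0.0089]

0.862 [-0.0017 -0.      0.0014]
0.825 [-0.0034 -0.      0.0029]
0.788 [-0.005   0.      0.0045]
0.75 [-0.0066  0.      0.0061]
0.712 [-0.0081  0.      0.0078]
0.675 [-0.0095  0.      0.0095]
0.638 [-0.0109 -0.      0.0113]
0.6 [-0.0122 -0.      0.0131]

0.562 [-0.0012 -0.      0.0019]
0.525 [-0.0024 -0.      0.0038]
0.488 [-0.0035  0.      0.0058]
0.45 [-0.0045 -0.      0.0078]
0.412 [-0.0054 -0.      0.0098]
0.375 [-0.0063  0.      0.0119]
0.337 [-0.0071 -0.      0.014 ]
0.3 [-0.0078  0.      0.0161]

0.275 [-0.0004 -0.      0.0014]
0.25 [-0.0008 -0.      0.0029]
0.225 [-0.0012 -0.      0.0043]
0.2 [-0.0015 -0.      0.0058]
0.175 [-0.0018 -0.      0.0073]
0.15 [-0.002  -0.      0.0088]
0.125 [-0.0022 -0.      0.0103]
0.1 [-0.0024 -0.      0.0117]

0.084 [-0.0001 -0.      0.001 ]
0.068 [-0.0002 -0.      0.0019]
0.051 [-0.0002 -0.      0.0029]
0.035 [-0.0003 -0.      0.0039]
0.019 [-0.0003 -0.      0.0049]
0.003 [-0.0003  0.      0.0058]
-0.014 [-0.0003 -0.      0.0068]
-0.03 [-0.0003 -0.      0.0078]
```

View pics/c23.png

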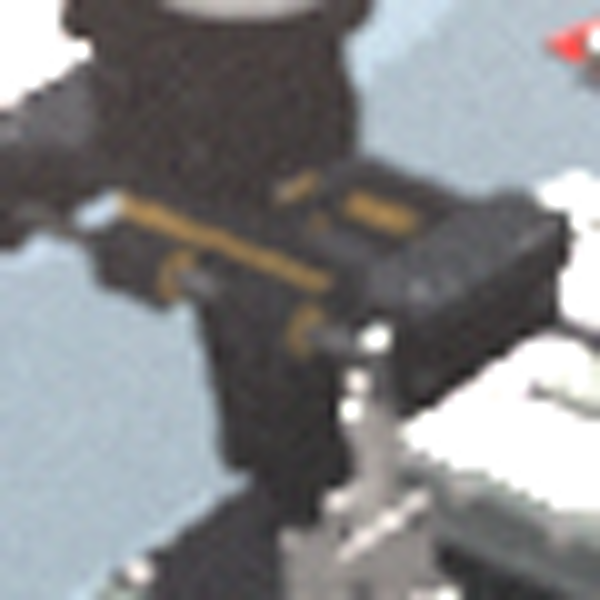

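Gripped (15 mm on the 16 mm lever). Swinging it down along the arc.

apply_moves(motion="-0.0021 0 0.0009 0 0 0 0.01; -0.0041 0 0.0018 0 0 0 0.01; -0.0061 0 0.0028 0 0 0 0.01; -0.0081 0 0.0039 0 0 0 0.01; -0.01 0 0.005 0 0 0 0.01; -0.0119 0 0.0063 0 0 0 0.01; -0.0138 0 0.0076 0 0 0 0.01; -0.0156 0 0.0089 0 0 0 0.01")

```text
time_s: 37.3
position: [0.5314, -0.1802, 0.117]
tcp_rot: [[0.162, 0.987, 0.004], [0.987, -0.162, -0.002], [-0.001, 0.004, -1.0]]
force: [4.1, 2.3, 6.5]
opening: 0.175
```

apply_moves(motion="-0.0017 0 0.0014 0 0 0 0.01; -0.0034 0 0.0029 0 0 0 0.01; -0.005 0 0.0045 0 0 0 0.01; -0.0066 0 0.0061 0 0 0 0.01; -0.0081 0 0.0078 0 0 0 0.01; -0.0095 0 0.0095 0 0 0 0.01; -0.0109 0 0.0113 0 0 0 0.01; -0.0122 0 0.0131 0 0 0 0.01")

```text
time_s: 38.3
position: [0.5293, -0.1938, 0.1044]
tcp_rot: [[0.161, 0.987, 0.003], [0.987, -0.161, -0.004], [-0.004, 0.004, -1.0]]
force: [2.6, -2.0, 7.8]
opening: 0.172
```

```bash
python3 - <<'E'
from plan import *
s=bot.read_state();print(s['time_s'],s['position'],s['force'],s['moment'],s['opening']*87)
im=cv2.cvtColor(bot.capture("scene"),cv2.COLOR_RGB2BGR);b=(205,170,275,235);cv2.imwrite(f"pics/scene24.png",im)
cv2.imwrite(f"pics/c24.png",cv2.resize(np.clip(im[b[1]:b[3],b[0]:b[2]]*1.8,0,255).astype(np.uint8),None,fx=9,fy=9,interpolation=cv2.INTER_CUBIC))
E
```

```text
38.3 [ 0.52930241 -0.19376471  0.10436617] [ 2.56923817 -1.98920611  7.77625598] [-0.18831822 -0.37579177 -0.02420353] 14.974357931932078
```

View pics/c24.png

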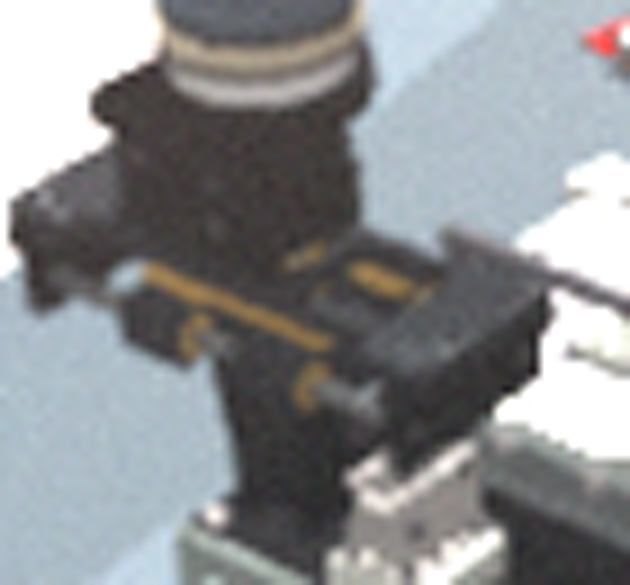

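apply_moves(motion="-0.0012 0 0.0019 0 0 0 0.01; -0.0024 0 0.0038 0 0 0 0.01; -0.0035 0 0.0058 0 0 0 0.01; -0.0045 0 0.0078 0 0 0 0.01; -0.0054 0 0.0098 0 0 0 0.01; -0.0063 0 0.0119 0 0 0 0.01; -0.0071 0 0.014 0 0 0 0.01; -0.0078 0 0.0161 0 0 0 0.01")

```text
time_s: 39.35
position: [0.5279, -0.2028, 0.0882]
tcp_rot: [[0.16, 0.987, 0.003], [0.987, -0.16, -0.006], [-0.006, 0.004, -1.0]]
force: [1.0, -5.7, 7.1]
opening: 0.175
```

apply_moves(motion="-0.0004 0 0.0014 0 0 0 0.01; -0.0008 0 0.0029 0 0 0 0.01; -0.0012 0 0.0043 0 0 0 0.01; -0.0015 0 0.0058 0 0 0 0.01; -0.0018 0 0.0073 0 0 0 0.01; -0.002 0 0.0088 0 0 0 0.01; -0.0022 0 0.0103 0 0 0 0.01; -0.0024 0 0.0117 0 0 0 0.01")

```text
time_s: 40.35
position: [0.5274, -0.2057, 0.0768]
tcp_rot: [[0.16, 0.987, 0.003], [0.987, -0.16, -0.007], [-0.007, 0.004, -1.0]]
force: [0.2, -6.1, 8.0]
opening: 0.173
```

```bash
python3 - <<'E'
from plan import *
s=bot.read_state();print(s['time_s'],s['position'],s['force'],s['moment'],s['opening']*87)
im=cv2.cvtColor(bot.capture("scene"),cv2.COLOR_RGB2BGR);b=(205,170,295,245);cv2.imwrite(f"pics/scene25.png",im)
cv2.imwrite(f"pics/c25.png",cv2.resize(np.clip(im[b[1]:b[3],b[0]:b[2]]*1.5,0,255).astype(np.uint8),None,fx=8,fy=8,interpolation=cv2.INTER_CUBIC))
E
```

```text
40.35 [ 0.52740072 -0.20570737  0.07678345] [ 0.24783855 -6.06820424  8.00133154] [-0.87445839  0.0097901  -0.01057833] 15.072155363024445
```

View pics/c25.png

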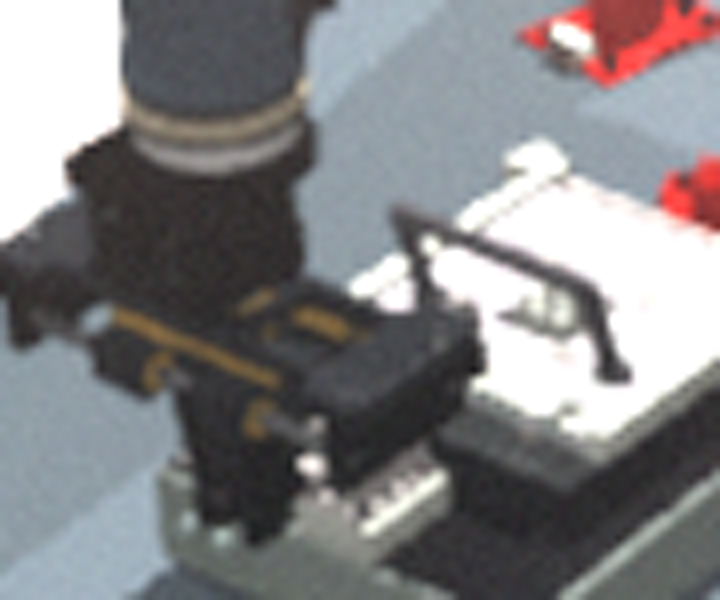

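apply_moves(motion="-0.0001 0 0.001 0 0 0 0.01; -0.0002 0 0.0019 0 0 0 0.01; -0.0002 0 0.0029 0 0 0 0.01; -0.0003 0 0.0039 0 0 0 0.01; -0.0003 0 0.0049 0 0 0 0.01; -0.0003 0 0.0058 0 0 0 0.01; -0.0003 0 0.0068 0 0 0 0.01; -0.0003 0 0.0078 0 0 0 0.01")

```text
time_s: 41.4
position: [0.5273, -0.2065, 0.0689]
tcp_rot: [[0.16, 0.987, 0.003], [0.987, -0.16, -0.008], [-0.007, 0.004, -1.0]]
force: [-1.2, -8.7, 7.5]
opening: 0.174
```

apply_moves(motion="0.001 0 0.0006 0 0 0 0.01; 0.002 0 0.0012 0 0 0 0.01; 0.002 0 0.0018 0 0 0 0.01; 0.002 0 0.0024 0 0 0 0.01; 0.002 0 0.003 0 0 0 0.01; 0.002 0 0.0036 0 0 0 0.01; 0.002 0 0.004 0 0 0 0.01; 0.002 0 0.004 0 0 0 0.01")

```text
time_s: 42.4
position: [0.5274, -0.2061, 0.0647]
tcp_rot: [[0.159, 0.987, 0.003], [0.987, -0.159, -0.01], [-0.01, 0.004, -1.0]]
force: [-2.3, -11.9, 6.2]
opening: 0.172
```

```bash
python3 - <<'E'
from plan import *
s=bot.read_state();print(s['time_s'],s['position'],s['force'],s['moment'],s['opening']*87)
im=cv2.cvtColor(bot.capture("scene"),cv2.COLOR_RGB2BGR);b=(205,170,295,245);cv2.imwrite(f"pics/scene26.png",im)
cv2.imwrite(f"pics/c26.png",cv2.resize(np.clip(im[b[1]:b[3],b[0]:b[2]]*1.5,0,255).astype(np.uint8),None,fx=8,fy=8,interpolation=cv2.INTER_CUBIC))
E
```

```text
42.4 [ 0.52742221 -0.20605434  0.06473727] [ -2.26065883 -11.94928067   6.18274197] [-1.90923365  0.3514991   0.03430158] 14.968135862766973
```

View pics/c26.png

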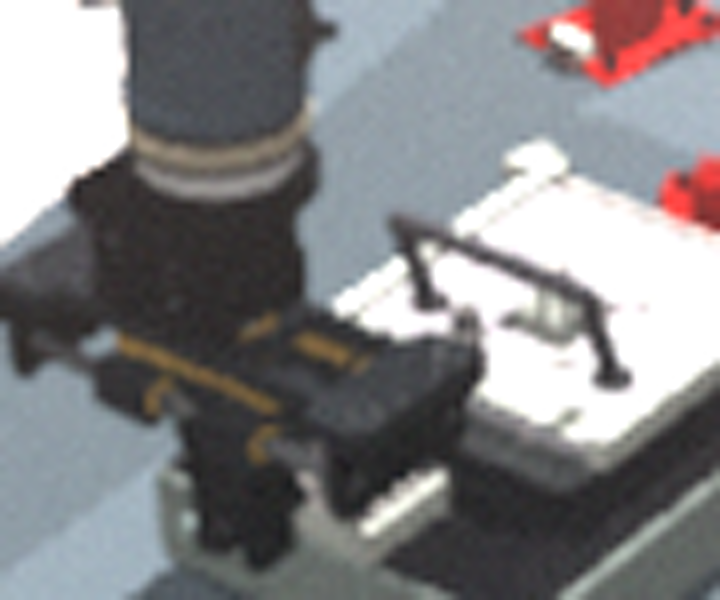

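Fz shows no end stop yet, and the −y force suggests a larger effective radius than I assumed. I'll relax toward −y and keep lowering until the stop shows.

apply_moves(motion="-0.002 0 0.0005 0 0 0 0.01; -0.004 0 0.001 0 0 0 0.01; -0.005 0 0.0015 0 0 0 0.01; -0.005 0 0.002 0 0 0 0.01; -0.005 0 0.0025 0 0 0 0.01; -0.005 0 0.003 0 0 0 0.01; -0.005 0 0.0035 0 0 0 0.01; -0.005 0 0.004 0 0 0 0.01")

```text
time_s: 43.45
position: [0.5272, -0.2063, 0.0596]
tcp_rot: [[0.161, 0.987, 0.003], [0.987, -0.161, -0.003], [-0.003, 0.004, -1.0]]
force: [5.4, -3.7, 3.9]
opening: 0.174
```

apply_moves(motion="-0.001 0 0.0006 0 0 0 0.01; -0.002 0 0.0012 0 0 0 0.01; -0.002 0 0.0018 0 0 0 0.01; -0.002 0 0.0024 0 0 0 0.01; -0.002 0 0.003 0 0 0 0.01; -0.002 0 0.0035 0 0 0 0.01; -0.002 0 0.004 0 0 0 0.01; -0.002 0 0.004 0 0 0 0.01")

```text
time_s: 44.45
position: [0.5273, -0.2064, 0.0587]
tcp_rot: [[0.161, 0.987, 0.004], [0.987, -0.161, -0.001], [-0.0, 0.005, -1.0]]
force: [1.8, 5.2, 25.9]
opening: 0.172
```

```bash
python3 - <<'E'
from plan import *
s=bot.read_state();print(s['time_s'],s['position'],s['force'],s['moment'],s['opening']*87)
im=cv2.cvtColor(bot.capture("scene"),cv2.COLOR_RGB2BGR);b=(205,170,295,245);cv2.imwrite(f"pics/scene27.png",im)
cv2.imwrite(f"pics/c27.png",cv2.resize(np.clip(im[b[1]:b[3],b[0]:b[2]]*1.5,0,255).astype(np.uint8),None,fx=8,fy=8,interpolation=cv2.INTER_CUBIC))
im=cv2.cvtColor(bot.capture("top"),cv2.COLOR_RGB2BGR);b=(235,150,355,240);cv2.imwrite(f"pics/top27.png",im)
cv2.imwrite(f"pics/c27t.png",cv2.resize(np.clip(im[b[1]:b[3],b[0]:b[2]]*1.3,0,255).astype(np.uint8),None,fx=6,fy=6,interpolation=cv2.INTER_CUBIC))
E
```

```text
44.45 [ 0.52729446 -0.20638097  0.05872627] [ 1.75971954  5.17815183 25.89544026] [ 0.84901655 -0.37330166 -0.02026654] 14.947422522040595
```

View pics/c27.png

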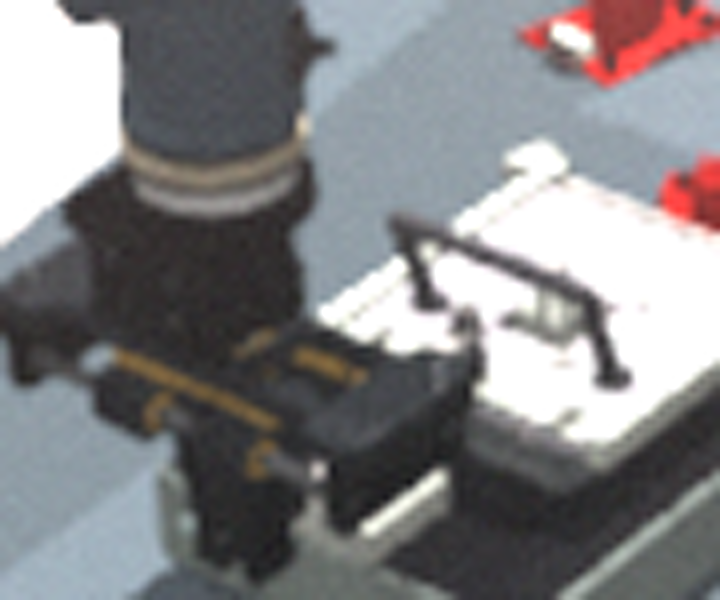

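View pics/c27t.png

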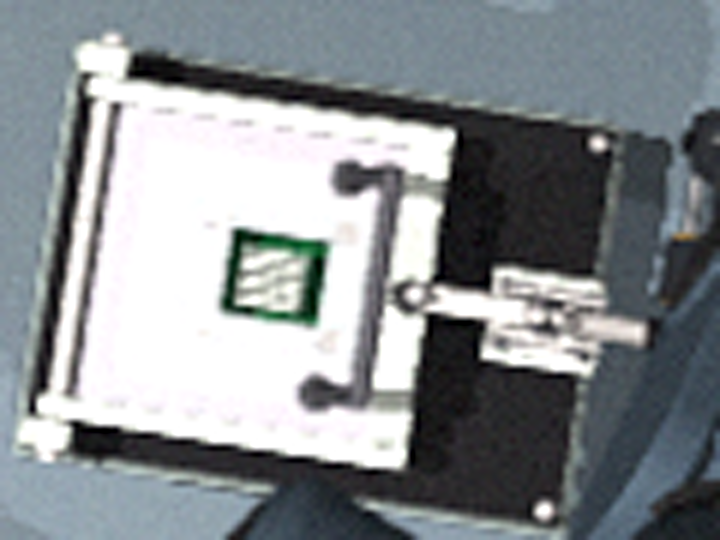

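End stop reached: Fz jumped from 4 to 26 N with no further travel. The hold-down bar lies level on the lid's front edge at (410,295). I'm easing, opening and rising.

apply_moves(motion="0.001 0 -0.001 0 0 0 0.01; 0.001 0 -0.002 0 0 0 0.01; 0.001 0 -0.002 0 0 0 0.02; 0.001 0 -0.002 0 0 0 0.03; 0.001 0 -0.002 0 0 0 0.045; 0.001 0 -0.002 0 0 0 0.045; 0.001 0 -0.002 0 0 0 0.045; 0.001 0 -0.002 0 0 0 0.045")

```text
time_s: 45.55
position: [0.525, -0.2058, 0.0569]
tcp_rot: [[0.161, 0.987, -0.001], [0.987, -0.161, 0.0], [0.0, -0.001, -1.0]]
force: [0.1, 0.4, -0.3]
opening: 0.511
```

apply_moves(motion="0 0 -0.01 0 0 0 0.045; 0 0 -0.03 0 0 0 0.045; 0 0 -0.06 0 0 0 0.045; 0 0 -0.1 0 0 0 0.045; -0.03 0 -0.14 0 0 0 0.045; -0.07 0 -0.17 0 0 0 0.045; -0.11 0 -0.18 0 0 0 0.045; -0.15 0 -0.18 0 0 0 0.045")

```text
time_s: 46.55
position: [0.5015, -0.3555, 0.2397]
tcp_rot: [[0.161, 0.987, 0.002], [0.987, -0.161, -0.003], [-0.003, 0.003, -1.0]]
force: [-0.1, 0.4, 0.2]
opening: 0.514
```

```bash
python3 - <<'E'
from plan import *
s=bot.read_state();print(s['time_s'],s['position'],s['force'],s['opening']*87)
for n,b in (("top",(235,140,375,245)),("scene",(215,160,335,265))):
    im=cv2.cvtColor(bot.capture(n),cv2.COLOR_RGB2BGR);cv2.imwrite(f"pics/{n}28.png",im)
    cv2.imwrite(f"pics/c28{n}.png",cv2.resize(im[b[1]:b[3],b[0]:b[2]],None,fx=5.5,fy=5.5,interpolation=cv2.INTER_CUBIC))
E
```

```text
46.55 [ 0.50146762 -0.35551841  0.23968979] [-0.07856093  0.41821864  0.24975425] 44.73991568569674
```

View pics/c28scene.png

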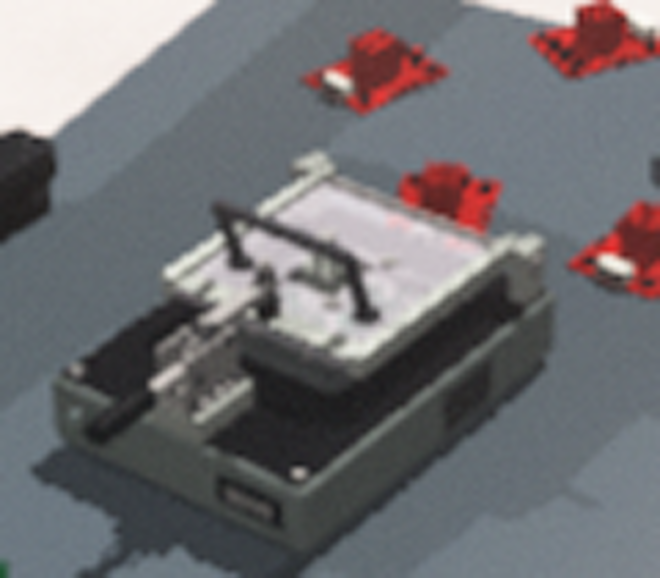

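View pics/top28.png

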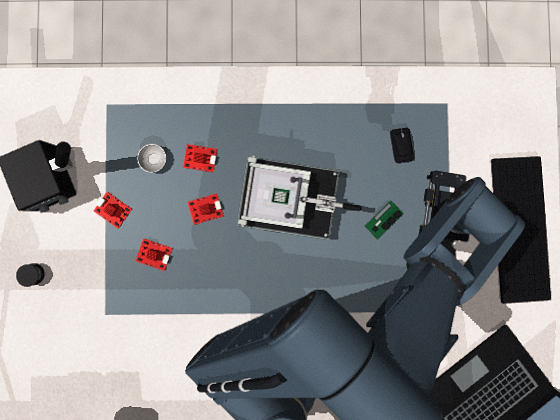

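```bash
python3 - <<'E'
from plan import *
im=cv2.imread("pics/scene28.png");x0,y0,S=215,160,6.5
a=cv2.resize(im[160:250,215:335],None,fx=S,fy=S,interpolation=cv2.INTER_CUBIC)
f=lambda P:tuple(map(int,((proj([P],"scene")[0]+.5+[1.1,.3]-[x0,y0])*S)))
for ang,c in ((0,(0,255,0)),(.06,(0,0,255))):
    h=hand(ang);cv2.line(a,f(W(*h,-.05)),f(W(*h,.05)),c,1)
for phi,c in ((0,(0,255,0)),(.15,(0,0,255))):
    for px in (-.134,): cv2.line(a,f(W(px,.094)),f(W(px-.084*np.cos(phi),.094+.084*np.sin(phi))),c,1)
cv2.imwrite("pics/c29.png",a)
E
```

```text
(no output)
```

View pics/c29.png

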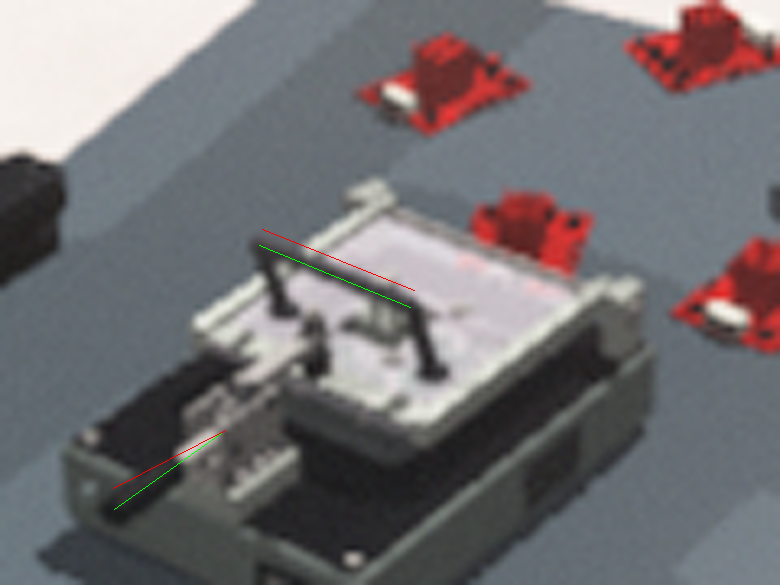

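The handle bar and lever match the closed and level overlays in green, not the 0.06 and 0.15 rad ones in red. Handing in.

```bash
python3 -c "
from rig import bot
print(bot.hand_in())"
```

```text
the job is handed in; nothing more can be done
None
```

The board with the finned heatsink is flat in the nest with its white socket at the hinge end. The lid is closed on it and the toggle clamp's lever is all the way down. I handed in with about 47 s on the clock; there is no verdict yet.

- **Board:** I gripped it by the heatsink and released it only once it rested on the plate, with 8 N of force at the expected height. A picture taken afterwards shows it inside all eight posts. It brushed the hinge-end posts on the way down (about 3 N), so I shifted it 1 mm.
- **Lid:** I held it by the handle the whole way down and let go once it rested on the board, at about 0.06 rad.
- **Clamp:** The force jumped from 4 to 26 N with no further travel, which I took as the end stop. After I let go, the lever stayed level. The handle bar fits an angle of 0 in the final picture, to within about a pixel.

**What disagreed:**
- The scene camera was off by about 1 px against the top camera, which I corrected for.
- Open fingertips sit about 18 mm behind the stated tool point, so I gripped the handle 10 mm deeper.
- I assumed too small a radius for the lever's swing. The sideways force reached 12 N before I corrected it.

The bystanders look unmoved in the last top view. The arm hid the screwdriver there, so I did not see it again, but no move went near it.

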